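Pack and lock the print-block carrier

ROBOT

A 6-joint arm with a two-finger parallel gripper is mounted at the origin on the work surface. World frame = base frame: x ahead of the robot, y to its left, z up, the work surface at z = 0. Lengths are in m, angles in rad, forces in N, time in s.
With the tool pointing down it reaches from about 0.275 to 0.775 m from the base axis. Payload 14.6 kg.
Tool frame: the origin (TCP) lies at the very end of the fingers, on their centre line; the grasp point (between the pads) lies 19 mm behind it; z points along the fingers, y is the direction in which the jaws open and shut (so a half turn about z gives the same grasp; the last joint's range is limited). The gripper opens to 85 mm and grips with 20 to 120 N. Pads are 22 mm wide; open, the fingers measure 114 mm over their backs; the gripper's body (76 mm by 85 mm) begins 54 mm behind the grasp point. The pads swing forward as they close: fully open they stand 13 mm farther back than shut.
Start: joints at [-1.328, 0.263, -0.048, 1.259, 0, 1.415], TCP at [0.203, -0.484, 0.231] pointing down, gripper open.
Joint ranges: [-2.65, 2.65], [-0.89, 1.7], [-1.18, 1.37], [-2.13, 2.11], [-1.35, 1.29], [-3.14, 3.14]. Speed limits (rad/s): [1.89, 1.89, 2.57, 2.79, 3.14, 3.14].

INTERFACE

Orientations are given as a unit quaternion [x, y, z, w].
In Python, from rig import readout, optics, order gives the robot as it stands.
- The arm moves only by the tool send_rows, never from a script. Its argument "plan" is a list of rows, each an object of numbers: "dx", "dy", "dz": the shift along the world's x, y, z in units of 30 mm (1.0 is 30 mm); "ax", "ay", "az": the turn, a rotation vector about the world's x, y, z in units of 8 degrees (1.0 is 8 degrees). In form: [{"dx": .., "dy": .., "dz": .., "ax": .., "ay": .., "az": ..}, ...]. A call has 1 to 12 rows; each row is the pose to reach, as a shift and turn from the pose measured when the call began; what a row does not reach only later rows make up. A row lasts 1/8 s, in which the tool goes at most 62.5 mm and 10.7 degrees, less where a joint would pass 70% of its speed; a pose out of reach is approached as far as the arm can. A call with a gripper value outside its range is refused whole. "hand" is the gripper's target within -1 to 1 (fully open at 1, half-way at 0, shut at -1), set as the call begins (left out, the last holds). The fingers move at their own pace and stop on an object; "grip_force" is the grip in N (left out, the last holds). Time passes only in rows, so rows that repeat a pose let the fingers close. It gives the time, the measured TCP pose, the force and the opening at its end, in the units of the state.
- readout.read_state(): the state, without advancing time (a new reading comes with each control period).
- optics.capture(name): name is "scene" or "top"; returns a dict with "img" (420x560x3 uint8, blue, green, red), "K" (3x3 intrinsics, pixels), "R" (3x3) and "t" (3): a world point X has camera coordinates R X + t. Camera axes: x right, y down, z forward; pixel columns grow to the right and rows downward; lengths in m; the calibration is good to about 2 mm. A picture is of the moment at which its call begins. There is no depth.
- order.close_job(): hands the job in, once; it reports no verdict.
The state is a dict: "time": time; "joint_pos": joint angles; "joint_vel": joint speeds; "joint_efforts": joint torques, N m; "tool_pos": TCP position; "orientation": TCP orientation; "contact_force": force on the tool from outside, world axes, zero at the start; "torque": the same for the moment, N m; "finger_gap": finger opening in m.
Only numpy, scipy, OpenCV 4.12 (cv2) and the standard library are available. Lean on these libraries where they do the work, as an engineer would, in place of code of your own. Each camera call takes 0.05 s, during which the arm holds its last target. There are 200 camera calls.

TASK

Get the carved print blocks ready for carrying to the printer: put every block lying on the table flat into its own pocket of the carrier, then lay the wooden retaining bar over them across the two saddles. Then spin each steel keeper until its tongue covers the end of the bar and the hole in its ear lines up with the hole in the tower, and push an index pin fully home through each; leave the ink tin and the roller where they are.

Things in the scene. Friction and masses are not known exactly. Their poses are not given: they have to be found in the camera images.
- carrier: The block carrier: a fixed plywood board (125 x 310 x 8 mm thick) that carries everything below. Origin on the table under the middle of the row of pockets. Its y axis runs along the row of three pockets (left is +y), its x axis points away from the robot, z up. Two aluminium lock towers (48 x 88 mm, tops at 52 mm) stand at its ends on the robot's side.
- pocket1 (a point): Centre of the left (+y) pocket's floor, 8 mm above the table. Each pocket is 66 mm (carrier x) by 51 mm (carrier y), pitch 54 mm, fenced by strips 10 mm high on its y sides and 6 mm high on its x sides; a 60 x 44 mm block has about 3 mm play all round.
- pocket2 (a point): Centre of the middle pocket's floor, 8 mm above the table. Each pocket is 66 mm (carrier x) by 51 mm (carrier y), pitch 54 mm, fenced by strips 10 mm high on its y sides and 6 mm high on its x sides; a 60 x 44 mm block has about 3 mm play all round.
- pocket3 (a point): Centre of the right (-y) pocket's floor, 8 mm above the table. Each pocket is 66 mm (carrier x) by 51 mm (carrier y), pitch 54 mm, fenced by strips 10 mm high on its y sides and 6 mm high on its x sides; a 60 x 44 mm block has about 3 mm play all round.
- block1_mid (a point): Centre (13 mm above its underside) of a carved print block: 60 mm (its x) x 44 mm (its y) x 26 mm high, wood with a grey carved top, lying flat, top up. It goes in any empty pocket, 60 mm side along the carrier's x, either way round; in the pocket only its x ends leave room for fingers (60 mm grasp). May be absent. All blocks are alike.
- block2_mid (a point): Centre (13 mm above its underside) of a carved print block: 60 mm (its x) x 44 mm (its y) x 26 mm high, wood with a grey carved top, lying flat, top up. It goes in any empty pocket, 60 mm side along the carrier's x, either way round; in the pocket only its x ends leave room for fingers (60 mm grasp). May be absent. All blocks are alike.
- block3_mid (a point): Centre (13 mm above its underside) of a carved print block: 60 mm (its x) x 44 mm (its y) x 26 mm high, wood with a grey carved top, lying flat, top up. It goes in any empty pocket, 60 mm side along the carrier's x, either way round; in the pocket only its x ends leave room for fingers (60 mm grasp). May be absent. All blocks are alike.
- bar_mid (a point): Centre of the wooden retaining bar, 24 mm (its x) x 220 mm (its y) x 14 mm high, lying flat on the table; half-way up, 7 mm above its underside. Either end may go left.
- bar_seat (a point): Place for the middle of the bar's underside: 36 mm above the table over the middle pocket, level with the tops of two wooden saddles (carrier y = +-86 to +-112 mm). Their slots are 31 mm wide (carrier x), 226 mm between end stops (carrier y), lips 7 mm high. The bar lies along the carrier's y, 2 mm above loaded blocks.
- keeper_left: The left keeper: loose steel bushing, spinning freely in the left tower. Origin on its axis, at the underside of its 8 mm flange, which lies on the tower's top. Tongue 18 mm wide reaches 56 mm along its +x; an ear with a hole reaches along its +y. Closed: axes parallel to the carrier's, tongue 2 mm above the bar's end. Starts turned 1.2 to 2.3 rad counter-clockwise (from above) from closed.
- keeper_left_wing (a point): Middle of the left keeper's wing grip, on the turning axis, 22 mm above the flange's underside. The wing is 40 mm long (keeper's x), 12 mm thick (its y), 28 mm high; its top is 88 mm above the table. Below, a spigot 24 mm thick reaches 36 mm down the 26 mm bore.
- keeper_left_ear (a point): Centre of the hole in the left keeper's ear, on the flange's upper face, 38 mm from the keeper's axis. Hole 15 mm across, 8 mm deep.
- bore_left (a point): Centre of the bore's mouth in the left tower's top, 52 mm above the table: the left keeper's turning axis, fixed to the carrier.
- lock_hole_left (a point): Mouth of the lock hole in the left tower's top (52 mm above the table), 15 mm across and 44 mm deep, 38 mm outboard of the bore. A pin that is home has its centre 6 mm above this point (the pin's head resting on the keeper's ear).
- keeper_right: The right keeper: loose steel bushing, spinning freely in the right tower. Origin on its axis, at the underside of its 8 mm flange, which lies on the tower's top. Tongue 18 mm wide reaches 56 mm along its +x; an ear with a hole reaches along its -y. Closed: axes parallel to the carrier's, tongue 2 mm above the bar's end. Starts turned 1.2 to 2.3 rad clockwise (from above) from closed.
- keeper_right_wing (a point): Middle of the right keeper's wing grip, on the turning axis, 22 mm above the flange's underside. The wing is 40 mm long (keeper's x), 12 mm thick (its y), 28 mm high; its top is 88 mm above the table. Below, a spigot 24 mm thick reaches 36 mm down the 26 mm bore.
- keeper_right_ear (a point): Centre of the hole in the right keeper's ear, on the flange's upper face, 38 mm from the keeper's axis. Hole 15 mm across, 8 mm deep.
- bore_right (a point): Centre of the bore's mouth in the right tower's top, 52 mm above the table: the right keeper's turning axis, fixed to the carrier.
- lock_hole_right (a point): Mouth of the lock hole in the right tower's top (52 mm above the table), 15 mm across and 44 mm deep, 38 mm outboard of the bore. A pin that is home has its centre 6 mm above this point (the pin's head resting on the keeper's ear).
- pin1_mid (a point): Centre (half-way up) of an index pin, 76 mm long: its z axis points up from tip to head. Shaft 12 mm thick, 40 mm long with a tapered tip 38 mm below this point; the head is a cylinder 22 mm thick and 36 mm high, from 2 to 38 mm above this point. It starts upright in a fixed wooden rack 46 mm high, head resting on the rack's top, shaft hidden. Both pins are alike.
- pin2_mid (a point): Centre (half-way up) of an index pin, 76 mm long: its z axis points up from tip to head. Shaft 12 mm thick, 40 mm long with a tapered tip 38 mm below this point; the head is a cylinder 22 mm thick and 36 mm high, from 2 to 38 mm above this point. It starts upright in a fixed wooden rack 46 mm high, head resting on the rack's top, shaft hidden. Both pins are alike.
- ink_tin: Ink tin, 68 mm across, 45 mm high; leave alone. Origin on the table under it.
- brayer: Ink roller with wooden handle, 155 mm long, 34 mm high, lying; leave alone. Origin on the table under it.

How it is judged:
By the outcome, as a careful person would: the job done as asked, in the order asked, and still so for the second after the job is handed in, with the robot touching nothing.
Of block1, block2, block3 only 2 to 3 are there at a start; the rules pass over those that are not, and their reading is None.
At some moment in a run one of block1, block2, block3, bar may be knocked a few centimetres aside while the robot is not near it.
It also fails if it takes over 210 s, if anything falls off the work surface, if the arm or the gripper's body presses on something with over 40 N, if the wrist force passes 120 N, or if a joint passes its speed limit or range.

## Working session

There is one attempt and no reset: what is moved stays moved. The work goes in short steps, Python scripts to look and compute and a tool call to move; the robot and the scene stay as the last step left them, time stands still between calls to the robot, and variables do not carry over. Pictures are saved under pics/ and viewed, about 12 in all and at most 16, crops included, and the job is handed in when it is done.

Besides the shell and the picture viewer there is one more tool, called after "Call:" as name(argument=value, ...), one argument or row to a line, values as JSON. send_rows: Moves the arm, as the interface text tells. Its arguments: {"type":"object","properties":{"plan":{"type":"array"},"hand":{"type":"number"},"grip_force":{"type":"number"}},"required":["plan"]}

```bash
mkdir -p pics; ls; python3 - <<'E'
from rig import readout, optics
import cv2
s=readout.read_state();print(s['time'],s['tool_pos'],s['orientation'],s['finger_gap'])
for n in('scene','top'):
    c=optics.capture(n);cv2.imwrite(f'pics/{n}0.png',c['img']);print(n,c['K'].tolist(),c['R'].round(4).tolist(),c['t'].round(4).tolist())
    import pickle;pickle.dump(c,open(f'{n}0.pkl','wb'))
E
```

```text
pics
0.0 [ 0.20330064 -0.48375756  0.23082547] [ 9.80289117e-01  1.97567632e-01 -3.21508817e-05 -5.25806373e-04] 0.08548385660288298
scene [[478.58531235172467, 0.0, 276.9165175510387], [0.0, 478.58531235172467, 205.5506409161739], [0.0, 0.0, 1.0]] [[-0.4582, 0.8888, 0.0058], [0.5501, 0.2887, -0.7836], [-0.6981, -0.3559, -0.6212]] [0.2351, -0.2416, 1.575]
top [[494.55901692184904, 0.0, 275.3573387901058], [0.0, 494.55901692184904, 207.31948672291244], [0.0, 0.0, 1.0]] [[-0.0072, -0.9998, 0.021], [-0.9943, 0.005, -0.1063], [0.1061, -0.0217, -0.9941]] [-0.0049, 0.5406, 1.1]
```

View pics/top0.png

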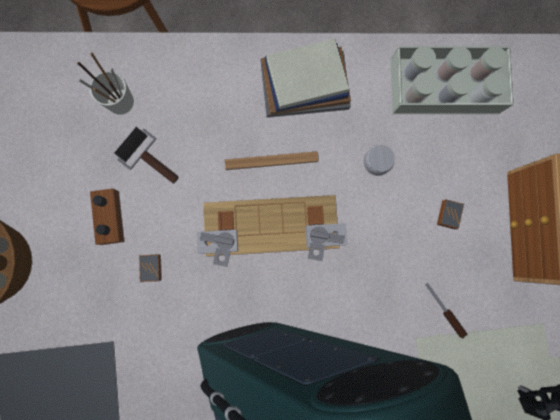

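View pics/scene0.png

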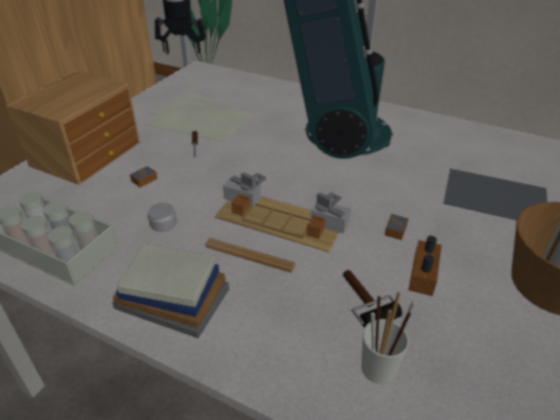

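The top view shows the carrier at about (270,227), blocks at (149,267) and (451,214), the bar at (271,160), the pin rack at (107,216), the tin at (379,159) and the roller at (145,155). The scene view shows the same two blocks, at (397,226) and (144,176). Next I'll zoom in.

```bash
cat > h.py <<'E'
import numpy as np, cv2, pickle
def ray(c,u,v,z):
    d=c['R'].T@np.linalg.inv(c['K'])@np.array([u,v,1.]); o=-c['R'].T@c['t']
    return o+d*(z-o[2])/d[2]
def proj(c,X):
    p=c['K']@(c['R']@np.asarray(X,float)+c['t']); return p[:2]/p[2]
def load(n): return pickle.load(open(n+'.pkl','rb'))
def tri(c1,p1,c2,p2):
    P=[c['K']@np.c_[c['R'],c['t']] for c in(c1,c2)]
    X=cv2.triangulatePoints(P[0],P[1],np.array(p1,float).reshape(2,1),np.array(p2,float).reshape(2,1));return (X[:3]/X[3]).ravel()
def crop(img,x,y,w,h,s,name):
    cv2.imwrite('pics/'+name,cv2.convertScaleAbs(cv2.resize(img[y:y+h,x:x+w],None,fx=s,fy=s,interpolation=cv2.INTER_CUBIC),alpha=1.5))
E
python3 - <<'E'
from h import *
t=load('top0')['img'];s=load('scene0')['img']
a=cv2.resize(t[185:275,190:350],None,fx=5,fy=5,interpolation=cv2.INTER_CUBIC)
b=[cv2.resize(t[y:y+37,x:x+44],None,fx=4,fy=4,interpolation=cv2.INTER_CUBIC) for x,y in((128,250),(430,196))]
b.append(cv2.resize(t[180:254,80:136],(112*1,148),interpolation=cv2.INTER_CUBIC));b.append(cv2.resize(t[140:177,215:327],(336,148)[0:2] if 0 else (336,148)))
r=np.hstack(b);r=np.pad(r,((0,0),(0,max(0,800-r.shape[1])),(0,0)))[:,:800]
cv2.imwrite('pics/a.png',cv2.convertScaleAbs(np.vstack([a,r]),alpha=1.5))
E
```

```text
(no output)
```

View pics/a.png

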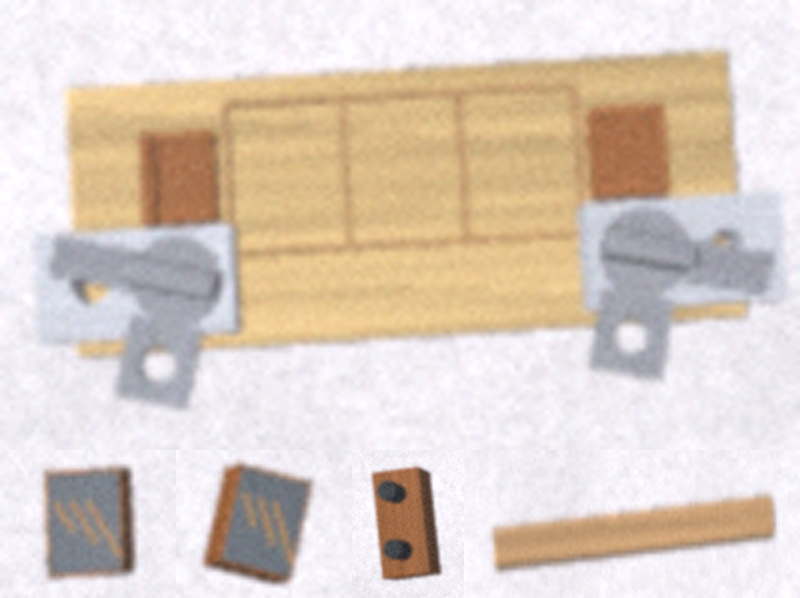

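```bash
cat >> h.py <<'E'
def line(im,p0,p1,mode='edge',hw=4,n=40):
    """fit line near p0-p1: mode edge=max gradient, dark=darkness centroid; returns (a,b) points"""
    p0,p1=np.float32(p0),np.float32(p1);d=(p1-p0)/np.linalg.norm(p1-p0);nn=np.array([-d[1],d[0]],np.float32)
    s=np.arange(-hw,hw+.01,.25,dtype=np.float32);pts=[]
    for k in np.linspace(.04,.96,n):
        q=p0+(p1-p0)*np.float32(k)
        xy=q+s[:,None]*nn
        pr=cv2.remap(im.astype(np.float32),xy[:,0].copy(),xy[:,1].copy(),cv2.INTER_LINEAR).ravel()
        w=np.abs(np.gradient(cv2.GaussianBlur(pr[None],(0,0),2)[0])) if mode=='edge' else np.clip(np.median(pr)-pr,0,None)
        i=w.argmax();m=np.abs(np.arange(len(s))-i)<=5
        pts.append(q+nn*(w[m]*s[m]).sum()/(w[m].sum()+1e-9))
    v=cv2.fitLine(np.float32(pts),cv2.DIST_HUBER,0,.01,.01).ravel()
    return v
def inter(l,m):
    A=np.c_[l[:2],-m[:2]];k=np.linalg.solve(A,m[2:]-l[2:]);return l[2:]+l[:2]*k[0]
def find_block(c,uv,z=.026,r=22):
    x,y=map(int,uv);im=c['img'][y-r:y+r,x-r:x+r];hsv=cv2.cvtColor(im,cv2.COLOR_BGR2HSV)
    m=((im.max(2)<135)).astype(np.uint8)
    g=((hsv[...,1]<75)&(im.max(2)<135)).astype(np.uint8);g=cv2.morphologyEx(g,cv2.MORPH_CLOSE,np.ones((5,5)))
    cn=max(cv2.findContours(g,cv2.RETR_EXTERNAL,cv2.CHAIN_APPROX_NONE)[0],key=cv2.contourArea)
    bx=cv2.boxPoints(cv2.minAreaRect(cn))+[x-r,y-r]
    P=np.array([ray(c,*p,z) for p in bx]);return rect(P)
def rect(P):
    e=[(P[1]-P[0]+P[2]-P[3])/2,(P[2]-P[1]+P[3]-P[0])/2];L=[np.linalg.norm(v) for v in e];k=int(np.argmax(L))
    return P.mean(0)[:2].round(4),np.array(L).round(4),round((np.arctan2(e[k][1],e[k][0])+np.pi/2)%np.pi-np.pi/2,3)
def mask_rect(c,box,z,lo,hi):
    x,y,w,h=box;m=cv2.inRange(cv2.cvtColor(c['img'][y:y+h,x:x+w],cv2.COLOR_BGR2HSV),lo,hi)
    cn=max(cv2.findContours(m,cv2.RETR_EXTERNAL,cv2.CHAIN_APPROX_NONE)[0],key=cv2.contourArea)
    return rect(np.array([ray(c,*(p+[x,y]),z) for p in cv2.boxPoints(cv2.minAreaRect(cn))]))
E
python3 - <<'E'
from h import *
c=load('top0');b=c['img'][...,0];f=lambda x,y:((x+.5)/5-.5+190,(y+.5)/5-.5+185)
L=lambda *a,**k:line(b,f(*a[0]),f(*a[1]),**k)
far=L((75,88),(720,53));left=L((70,95),(74,220));right=L((728,60),(736,185));near=L((260,346),(570,328))
C=[ray(c,*inter(*q),.008) for q in((far,left),(far,right),(near,right),(near,left))]
print('board',rect(np.array(C)),np.round(C,4).tolist())
sf=L((232,103),(570,87),mode='dark',hw=2);sn=L((245,252),(575,237),mode='dark',hw=2)
sl=L((228,108),(238,245),mode='dark',hw=2);sr=L((574,92),(582,230),mode='dark',hw=2)
C=[ray(c,*inter(*q),.015) for q in((sf,sl),(sf,sr),(sn,sr),(sn,sl))]
print('pockets',rect(np.array(C)),np.round(C,4).tolist())
for uv in((149,267),(451,214)): print(find_block(c,uv))
print('bar',mask_rect(c,(215,140,112,37),.014,(5,60,60),(30,255,255)))
for n,p in dict(discL=(177,272),discR=(648,255),).items(): print(n,ray(c,*f(*p),.06)[:2].round(4))
for n,p in dict(earL=(160,367),earR=(633,337)).items(): print(n,ray(c,*f(*p),.06)[:2].round(4))
for n,p in dict(tipL=(55,255),tipR=(772,268)).items(): print(n,ray(c,*f(*p),.06)[:2].round(4))
for p in ((392+0,492),(398,550)): # pins in lower row: rack crop x offset 352
    u=(p[0]-352)/2+80;v=(p[1]-450)/2+180;print('pin',u,v,ray(c,u,v,.082)[:2].round(4))
print('cam',-c['R'].T@c['t'])
E
```

```text
board (array([0.5016, 0.0021]), array([0.3089, 0.1249]), np.float64(-1.517)) [[0.5557, 0.1598, 0.008], [0.5722, -0.1484, 0.008], [0.4477, -0.1558, 0.008], [0.4307, 0.1529, 0.008]]
pockets (array([0.5163, 0.0019]), array([0.1636, 0.0686]), np.float64(-1.518)) [[0.5462, 0.0857, 0.015], [0.555, -0.0813, 0.015], [0.4863, -0.0783, 0.015], [0.4776, 0.0814, 0.015]]
(array([0.4063, 0.2744]), array([0.0492, 0.0603]), np.float64(0.02))
(array([ 0.5233, -0.4106]), array([0.0649, 0.0515]), np.float64(-0.27))
bar (array([6.532e-01, 5.000e-04]), array([0.2171, 0.0234]), np.float64(-1.484))
discL [0.4677 0.1037]
discR [ 0.4739 -0.104 ]
earL [0.4262 0.111 ]
earR [ 0.4378 -0.0968]
tipL [0.4755 0.1573]
tipR [ 0.4678 -0.1588]
pin 100.0 201.0 [0.5505 0.3719]
pin 103.0 230.0 [0.4877 0.3636]
cam [0.42073368 0.01626448 1.15104228]
```

```bash
python3 - <<'E'
from h import *
c=load('top0');h=cv2.cvtColor(c['img'],cv2.COLOR_BGR2HSV)
for y,x0 in((214,436),(267,136)):
    print([tuple(map(int,h[y,x])) for x in range(x0,x0+30)])
E
```

```text
[(120, 6, 167), (140, 9, 167), (177, 18, 154), (11, 81, 116), (12, 159, 101), (11, 153, 105), (11, 127, 108), (9, 67, 92), (105, 19, 80), (113, 26, 88), (108, 31, 83), (130, 10, 80), (13, 47, 97), (16, 58, 105), (0, 0, 79), (15, 18, 84), (13, 81, 107), (14, 64, 100), (0, 15, 84), (13, 56, 96), (16, 75, 106), (9, 21, 87), (100, 37, 83), (108, 37, 83), (0, 9, 85), (5, 24, 117), (160, 5, 161), (130, 9, 172), (132, 8, 165), (132, 8, 163)]
[(144, 8, 163), (132, 8, 164), (168, 8, 159), (8, 43, 132), (12, 26, 97), (120, 17, 89), (150, 3, 84), (14, 51, 105), (15, 72, 113), (15, 53, 105), (0, 0, 92), (8, 30, 95), (16, 70, 109), (17, 44, 104), (140, 8, 92), (8, 21, 96), (15, 71, 112), (14, 56, 104), (128, 11, 91), (120, 25, 93), (105, 22, 93), (159, 20, 90), (10, 86, 86), (10, 105, 61), (4, 50, 76), (0, 13, 120), (143, 6, 157), (132, 8, 166), (138, 8, 158), (130, 10, 159)]
```

Call:
send_rows(
  plan=[
    {"dx":4,"dy":1,"dz":0},
    {"dx":8,"dy":2,"dz":0},
    {"dx":10.7,"dy":2.4,"dz":0},
    {"dx":10.7,"dy":2.4,"dz":0},
    {"dx":10.7,"dy":2.4,"dz":0},
    {"dx":10.7,"dy":2.4,"dz":0},
    {"dx":10.7,"dy":2.4,"dz":0},
    {"dx":10.7,"dy":2.4,"dz":0},
  ],
)

```text
invalid input
```

```bash
cat >> h.py <<'E'
def find_block(c,uv,z=.026,r=22):
    x,y=map(int,uv);k=4
    im=cv2.resize(c['img'][y-r:y+r,x-r:x+r],None,fx=k,fy=k,interpolation=cv2.INTER_LINEAR);hsv=cv2.cvtColor(im,cv2.COLOR_BGR2HSV)
    side=((hsv[...,1]>85)&(hsv[...,2]<118)&(hsv[...,0]<14)).astype(np.uint8)
    g=((im.max(2)<125)&(cv2.dilate(side,np.ones((3,3)))==0)).astype(np.uint8)
    g=cv2.morphologyEx(cv2.morphologyEx(g,cv2.MORPH_CLOSE,np.ones((9,9))),cv2.MORPH_OPEN,np.ones((29,29)))
    cn=max(cv2.findContours(g,cv2.RETR_EXTERNAL,cv2.CHAIN_APPROX_NONE)[0],key=cv2.contourArea)
    bx=(cv2.boxPoints(cv2.minAreaRect(cn))+.5)/k-.5+[x-r,y-r]
    return rect(np.array([ray(c,*p,z) for p in bx]))
from scipy.spatial.transform import Rotation as Ro
def goto(s,x,y,z,jaw,show=True):
    """rows for target TCP and jaw axis angle (mod pi, shortest turn)"""
    p=s['tool_pos'];R=Ro.from_quat(s['orientation']).as_matrix();a=np.arctan2(R[1,1],R[0,1])
    t=(jaw-a+np.pi/2)%np.pi-np.pi/2
    # level correction: rotvec of full goal
    c,sn=np.cos(a+t),np.sin(a+t);G=np.array([[-sn,c,0],[c,sn,0],[0,0,-1.]]).T
    G=np.c_[np.cross([c,sn,0],[0,0,-1]),[c,sn,0],[0,0,-1]]
    rv=Ro.from_matrix(G@R.T).as_rotvec()/np.radians(8)
    print('d',((np.array([x,y,z])-p)/.03).round(2),'rot',rv.round(2),'jaw now',round(a,3),'j',np.round(s['joint_pos'],2))
E
python3 - <<'E'
from h import *
from rig import readout
c=load('top0')
for uv in((149,267),(451,214)): print(find_block(c,uv))
b=find_block(c,(451,214)); goto(readout.read_state(),*b[0],.15,b[2])
E
```

```text
(array([0.4063, 0.2739]), array([0.0486, 0.0586]), np.float64(0.02))
(array([ 0.522 , -0.4152]), array([0.0639, 0.0414]), np.float64(-0.256))
d [10.62  2.29 -2.7 ] rot [-0.01 -0.    6.57] jaw now -1.173 j [-1.33  0.26 -0.05  1.26  0.    1.42]
```

Call:
send_rows(
  plan=[
    {"dx":0,"dy":0,"dz":0,"ax":0,"ay":0,"az":0},
  ],
)

```text
time: 0.22
tool_pos: [0.2033, -0.4836, 0.2306]
orientation: [0.98, 0.198, -0.0, -0.001]
contact_force: [-0.4, -0.0, -0.9]
finger_gap: 0.0854
```

Call:
send_rows(
  plan=[
    {"dx":10.62,"dy":2.29,"dz":-3,"ax":0,"ay":0,"az":-4.68},
    {"dx":10.62,"dy":2.29,"dz":-3,"ax":0,"ay":0,"az":-4.68},
    {"dx":10.62,"dy":2.29,"dz":-3,"ax":0,"ay":0,"az":-4.68},
    {"dx":10.62,"dy":2.29,"dz":-3,"ax":0,"ay":0,"az":-4.68},
    {"dx":10.62,"dy":2.29,"dz":-3,"ax":0,"ay":0,"az":-4.68},
    {"dx":10.62,"dy":2.29,"dz":-3,"ax":0,"ay":0,"az":-4.68},
    {"dx":10.62,"dy":2.29,"dz":-3,"ax":0,"ay":0,"az":-4.68},
    {"dx":10.62,"dy":2.29,"dz":-3,"ax":0,"ay":0,"az":-4.68},
    {"dx":10.62,"dy":2.29,"dz":-3,"ax":0,"ay":0,"az":-4.68},
  ],
)

```text
time: 1.35
tool_pos: [0.5211, -0.4155, 0.1412]
orientation: [0.992, -0.128, 0.0, -0.001]
contact_force: [-1.1, -0.3, -0.4]
finger_gap: 0.0854
```

```bash
cat >> h.py <<'E'
def snap(tag,names=('top',)):
    from rig import optics
    out=[]
    for n in names:
        c=optics.capture(n);pickle.dump(c,open(f'{n}{tag}.pkl','wb'));cv2.imwrite(f'pics/{n}{tag}.png',c['img']);out.append(c)
    return out
E
python3 - <<'E'
from h import *
from rig import readout
c,sc=snap('1',('top','scene'));s=readout.read_state()
print(s['time'],s['tool_pos'])
goto(s,.522,-.4152,.004,-.256+np.pi/2)
E
```

```text
1.45 [ 0.52116496 -0.41545697  0.14118441]
d [ 0.03  0.01 -4.57] rot [-0.01  0.01  0.01] jaw now -1.828 j [-0.8   0.54  0.16  1.19  0.    2.6 ]
```

View pics/top1.png

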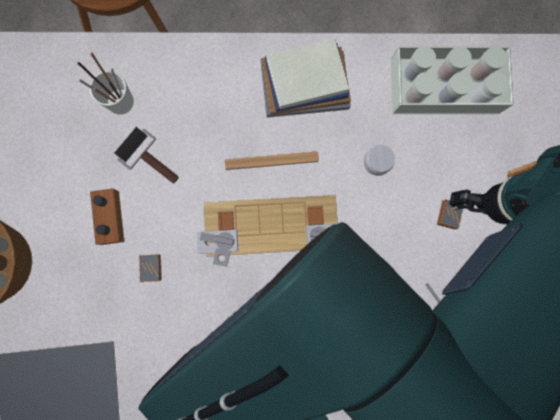

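The gripper is over the right block at (450,212). The bar, the left block and the pins are undisturbed.

Call:
send_rows(
  plan=[
    {"dx":0.03,"dy":0,"dz":-1.6,"ax":0,"ay":0,"az":0},
    {"dx":0.03,"dy":0,"dz":-3.2,"ax":0,"ay":0,"az":0},
    {"dx":0.03,"dy":0,"dz":-4.0,"ax":0,"ay":0,"az":0},
    {"dx":0.03,"dy":0,"dz":-4.5,"ax":0,"ay":0,"az":0},
    {"dx":0.03,"dy":0,"dz":-4.5,"ax":0,"ay":0,"az":0},
  ],
)

```text
time: 2.08
tool_pos: [0.5217, -0.4155, 0.006]
orientation: [0.992, -0.128, 0.0, -0.001]
contact_force: [0.4, -0.7, 0.3]
finger_gap: 0.0851
```

Call:
send_rows(
  plan=[
    {"dx":0,"dy":0,"dz":0,"ax":0,"ay":0,"az":0},
    {"dx":0,"dy":0,"dz":0,"ax":0,"ay":0,"az":0},
    {"dx":0,"dy":0,"dz":0,"ax":0,"ay":0,"az":0},
    {"dx":0,"dy":0,"dz":0,"ax":0,"ay":0,"az":0},
    {"dx":0,"dy":0,"dz":0,"ax":0,"ay":0,"az":0},
    {"dx":0,"dy":0,"dz":0,"ax":0,"ay":0,"az":0},
  ],
  hand=-1,
  grip_force=30,
)

```text
time: 2.82
tool_pos: [0.522, -0.4159, 0.007]
orientation: [0.992, -0.128, 0.001, -0.0]
contact_force: [-1.2, 0.9, 5.9]
finger_gap: 0.0431
```

Call:
send_rows(
  plan=[
    {"dx":0,"dy":0,"dz":0,"ax":0,"ay":0,"az":0},
    {"dx":0,"dy":0,"dz":0,"ax":0,"ay":0,"az":0},
    {"dx":0,"dy":0,"dz":0,"ax":0,"ay":0,"az":0},
    {"dx":0,"dy":0,"dz":1.5,"ax":0,"ay":0,"az":0},
    {"dx":0,"dy":0,"dz":1.5,"ax":0,"ay":0,"az":1},
  ],
  hand=1,
)

```text
time: 3.45
tool_pos: [0.5233, -0.4171, 0.055]
orientation: [0.998, -0.057, 0.002, 0.001]
contact_force: [-0.9, 0.3, -0.3]
finger_gap: 0.0854
```

Call:
send_rows(
  plan=[
    {"dx":0,"dy":0,"dz":0,"ax":0,"ay":0,"az":5},
    {"dx":0,"dy":0,"dz":0,"ax":0,"ay":0,"az":10.25},
    {"dx":0,"dy":0,"dz":0,"ax":0,"ay":0,"az":10.25},
    {"dx":0,"dy":0,"dz":0,"ax":0,"ay":0,"az":10.25},
    {"dx":0,"dy":0,"dz":0,"ax":0,"ay":0,"az":10.25},
    {"dx":0,"dy":0,"dz":0,"ax":0,"ay":0,"az":10.25},
    {"dx":0,"dy":0,"dz":0,"ax":0,"ay":0,"az":10.25},
    {"dx":0,"dy":0,"dz":0,"ax":0,"ay":0,"az":10.25},
    {"dx":0,"dy":0,"dz":0,"ax":0,"ay":0,"az":10.25},
  ],
)

```text
time: 4.58
tool_pos: [0.5232, -0.417, 0.0549]
orientation: [0.791, 0.611, 0.003, -0.001]
contact_force: [-0.4, 0.3, -0.5]
finger_gap: 0.0853
```

```bash
python3 - <<'E'
from h import *
from rig import readout
s=readout.read_state();print(s['tool_pos'],s['finger_gap'],s['contact_force']);goto(s,.5219,-.4158,.008,-.256)
E
```

```text
[ 0.52321533 -0.4169946   0.05490568] 0.08525954490035481 [-0.37137904  0.32187725 -0.51784989]
d [-0.04  0.04 -1.56] rot [-0.03  0.02 -0.  ] jaw now -0.255 j [-0.8   0.6   0.02  0.99  0.01  1.03]
```

Call:
send_rows(
  plan=[
    {"dx":-0.04,"dy":0.04,"dz":-1,"ax":0,"ay":0,"az":0},
    {"dx":-0.04,"dy":0.04,"dz":-1.56,"ax":0,"ay":0,"az":0},
    {"dx":-0.04,"dy":0.04,"dz":-1.56,"ax":0,"ay":0,"az":0},
  ],
)

```text
time: 4.95
tool_pos: [0.5215, -0.4152, 0.007]
orientation: [0.792, 0.611, 0.002, -0.002]
contact_force: [-0.1, 0.6, -0.5]
finger_gap: 0.0856
```

Call:
send_rows(
  plan=[
    {"dx":0,"dy":0,"dz":0,"ax":0,"ay":0,"az":0},
    {"dx":0,"dy":0,"dz":0,"ax":0,"ay":0,"az":0},
    {"dx":0,"dy":0,"dz":0,"ax":0,"ay":0,"az":0},
    {"dx":0,"dy":0,"dz":0,"ax":0,"ay":0,"az":0},
    {"dx":0,"dy":0,"dz":0,"ax":0,"ay":0,"az":0},
  ],
  hand=-1,
  grip_force=50,
)

```text
time: 5.58
tool_pos: [0.5219, -0.4157, 0.0081]
orientation: [0.792, 0.611, 0.003, -0.001]
contact_force: [-0.6, 0.3, 5.6]
finger_gap: 0.0587
```

Call:
send_rows(
  plan=[
    {"dx":0,"dy":0,"dz":1.5,"ax":0,"ay":0,"az":0},
    {"dx":0,"dy":0,"dz":3,"ax":0,"ay":0,"az":0},
    {"dx":0,"dy":0,"dz":4,"ax":0,"ay":0,"az":0},
    {"dx":0,"dy":0,"dz":5,"ax":0,"ay":0,"az":0},
  ],
)

```text
time: 6.08
tool_pos: [0.5219, -0.4157, 0.1599]
orientation: [0.792, 0.611, 0.003, -0.001]
contact_force: [-0.0, 0.4, -1.1]
finger_gap: 0.0587
```

```bash
cat >> h.py <<'E'
O=np.array([.5163,.002]);YAW=.054
def car(x,y): c,s=np.cos(YAW),np.sin(YAW); return O+[c*x-s*y,s*x+c*y]
E
python3 - <<'E'
from h import *
from rig import readout
s=readout.read_state();print(s['tool_pos'],s['finger_gap'],s['contact_force']);goto(s,*car(0,0),.1,YAW)
print('then side pocket shift',(car(0,.054)-car(0,0))/.03)
E
```

```text
[ 0.52192482 -0.41571249  0.15993911] 0.05871599373088343 [-0.02129918  0.43624522 -1.08569605]
d [-0.19 13.92 -2.  ] rot [-0.03  0.02  2.23] jaw now -0.257 j [-0.8   0.54  0.2   1.23  0.01  1.03]
then side pocket shift [-0.09715277  1.79737624]
```

Call:
send_rows(
  plan=[
    {"dx":-0.05,"dy":2,"dz":0,"ax":-0.03,"ay":0.02,"az":2.23},
    {"dx":-0.19,"dy":13.92,"dz":0,"ax":-0.03,"ay":0.02,"az":2.23},
    {"dx":-0.19,"dy":13.92,"dz":0,"ax":-0.03,"ay":0.02,"az":2.23},
    {"dx":-0.19,"dy":13.92,"dz":0,"ax":-0.03,"ay":0.02,"az":2.23},
    {"dx":-0.19,"dy":13.92,"dz":0,"ax":-0.03,"ay":0.02,"az":2.23},
    {"dx":-0.19,"dy":13.92,"dz":0,"ax":-0.03,"ay":0.02,"az":2.23},
    {"dx":-0.19,"dy":13.92,"dz":0,"ax":-0.03,"ay":0.02,"az":2.23},
    {"dx":-0.19,"dy":13.92,"dz":0,"ax":-0.03,"ay":0.02,"az":2.23},
    {"dx":-0.19,"dy":13.92,"dz":0,"ax":-0.03,"ay":0.02,"az":2.23},
    {"dx":-0.19,"dy":13.92,"dz":-2.5,"ax":-0.03,"ay":0.02,"az":2.23},
    {"dx":-0.19,"dy":13.92,"dz":-3.5,"ax":-0.03,"ay":0.02,"az":2.23},
    {"dx":-0.19,"dy":13.92,"dz":-3.5,"ax":-0.03,"ay":0.02,"az":2.23},
  ],
)

```text
time: 7.58
tool_pos: [0.5146, 0.0009, 0.0531]
orientation: [0.688, 0.725, -0.001, -0.002]
contact_force: [0.5, 0.4, 0.7]
finger_gap: 0.0586
```

```bash
python3 - <<'E'
from h import *
from rig import readout
c,sc=snap('2',('top','scene'));s=readout.read_state();print(s['tool_pos'],s['finger_gap'],s['contact_force']);goto(s,*car(0,0),.0165,YAW)
a=cv2.resize(sc['img'][160:260,200:360],None,fx=4,fy=4,interpolation=cv2.INTER_CUBIC);cv2.imwrite('pics/b.png',a)
E
```

```text
[0.51691607 0.00098996 0.05614257] 0.05871955834849382 [ 0.69827133  0.37378137 -0.76736951]
d [-0.02  0.03 -1.32] rot [-0.    0.01  0.01] jaw now 0.053 j [-0.16  0.37 -0.4   0.8   0.    1.36]
```

View pics/b.png

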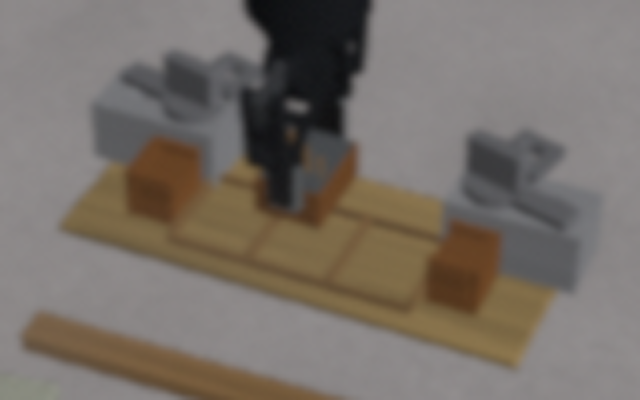

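The block hangs above the middle pocket. I'll lower it.

Call:
send_rows(
  plan=[
    {"dx":-0.02,"dy":0.03,"dz":-0.6,"ax":0,"ay":0,"az":0},
    {"dx":-0.02,"dy":0.03,"dz":-0.9,"ax":0,"ay":0,"az":0},
    {"dx":-0.02,"dy":0.03,"dz":-1.1,"ax":0,"ay":0,"az":0},
    {"dx":-0.02,"dy":0.03,"dz":-1.2,"ax":0,"ay":0,"az":0},
    {"dx":-0.02,"dy":0.03,"dz":-1.3,"ax":0,"ay":0,"az":0},
    {"dx":-0.02,"dy":0.03,"dz":-1.3,"ax":0,"ay":0,"az":0},
  ],
)

```text
time: 8.43
tool_pos: [0.5163, 0.0019, 0.0171]
orientation: [0.688, 0.726, 0.0, 0.0]
contact_force: [0.0, -0.1, 0.2]
finger_gap: 0.0585
```

Call:
send_rows(
  plan=[
    {"dx":0,"dy":0,"dz":0,"ax":0,"ay":0,"az":0},
    {"dx":0,"dy":0,"dz":0,"ax":0,"ay":0,"az":0},
    {"dx":0,"dy":0,"dz":0,"ax":0,"ay":0,"az":0},
    {"dx":0,"dy":0,"dz":1.5,"ax":0,"ay":0,"az":0},
    {"dx":0,"dy":0,"dz":3.5,"ax":0,"ay":0,"az":0},
    {"dx":0,"dy":0,"dz":5,"ax":0,"ay":0,"az":0},
    {"dx":-1,"dy":3,"dz":5,"ax":0,"ay":0,"az":2},
    {"dx":-2,"dy":5,"dz":5,"ax":0,"ay":0,"az":4},
    {"dx":-3.67,"dy":9.07,"dz":5,"ax":0,"ay":0,"az":11},
    {"dx":-3.67,"dy":9.07,"dz":5,"ax":0,"ay":0,"az":11},
    {"dx":-3.67,"dy":9.07,"dz":4,"ax":0,"ay":0,"az":11},
    {"dx":-3.67,"dy":9.07,"dz":4,"ax":0,"ay":0,"az":11},
  ],
  hand=1,
)

```text
time: 9.93
tool_pos: [0.4039, 0.2758, 0.1356]
orientation: [0.19, 0.982, -0.0, -0.001]
contact_force: [-0.4, 0.6, 0.4]
finger_gap: 0.0853
```

```bash
python3 - <<'E'
from h import *
from rig import readout
c,sc=snap('3',('top','scene'));s=readout.read_state();print(s['tool_pos'],s['finger_gap'],s['contact_force']);goto(s,.4063,.2739,.006,.02+np.pi/2)
b=cv2.resize(sc['img'],(400,300));a=cv2.resize(c['img'],(400,300));a=np.hstack([a,b])
cv2.imwrite('pics/d.png',np.vstack([a,cv2.resize(c['img'][190:260,195:345],(640,300),interpolation=cv2.INTER_CUBIC) .copy() if 0 else cv2.copyMakeBorder(cv2.resize(c['img'][190:260,195:345],(640,300),interpolation=cv2.INTER_CUBIC),0,0,0,160,0)]))
E
```

```text
[0.40561737 0.27450497 0.1368972 ] 0.0855446316070608 [ 0.33760839 -0.46679523  0.22813762]
d [ 0.02 -0.02 -4.36] rot [-0.   -0.    2.93] jaw now 1.182 j [ 0.43  0.25 -0.33  0.99  0.    0.82]
```

View pics/d.png

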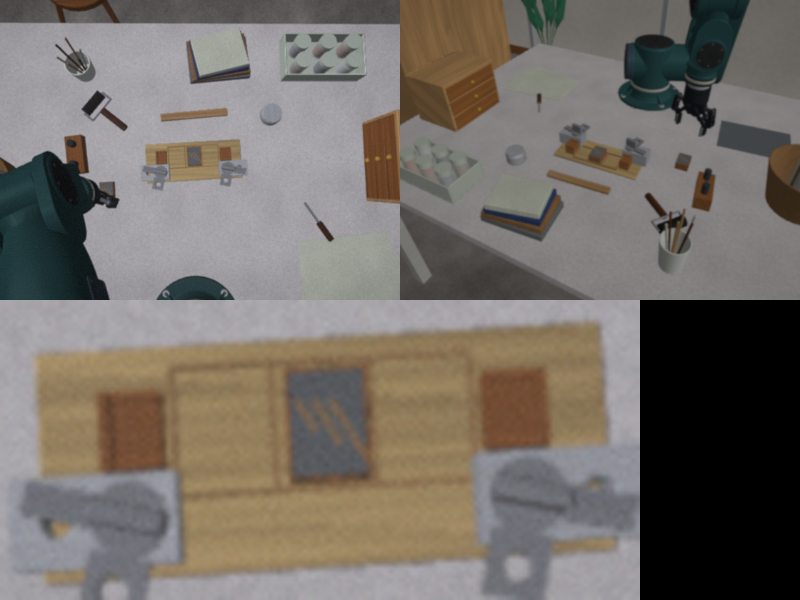

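The block sits in the middle pocket. With the earlier hidden area now visible, there is no third block. The left block hasn't moved.

Call:
send_rows(
  plan=[
    {"dx":0.02,"dy":-0.02,"dz":0,"ax":0,"ay":0,"az":2.93},
    {"dx":0.02,"dy":-0.02,"dz":-1,"ax":0,"ay":0,"az":2.93},
    {"dx":0.02,"dy":-0.02,"dz":-2,"ax":0,"ay":0,"az":2.93},
    {"dx":0.02,"dy":-0.02,"dz":-3.2,"ax":0,"ay":0,"az":2.93},
    {"dx":0.02,"dy":-0.02,"dz":-4,"ax":0,"ay":0,"az":2.93},
    {"dx":0.02,"dy":-0.02,"dz":-4.33,"ax":0,"ay":0,"az":2.93},
    {"dx":0.02,"dy":-0.02,"dz":-4.33,"ax":0,"ay":0,"az":2.93},
  ],
)

```text
time: 10.9
tool_pos: [0.4065, 0.2737, 0.0071]
orientation: [-0.009, 1.0, 0.0, -0.0]
contact_force: [0.3, -0.6, 0.5]
finger_gap: 0.0858
```

Call:
send_rows(
  plan=[
    {"dx":0,"dy":0,"dz":0,"ax":0,"ay":0,"az":0},
    {"dx":0,"dy":0,"dz":0,"ax":0,"ay":0,"az":0},
    {"dx":0,"dy":0,"dz":0,"ax":0,"ay":0,"az":0},
    {"dx":0,"dy":0,"dz":0,"ax":0,"ay":0,"az":0},
    {"dx":0,"dy":0,"dz":0,"ax":0,"ay":0,"az":0},
    {"dx":0,"dy":0,"dz":0,"ax":0,"ay":0,"az":0},
  ],
  hand=-1,
  grip_force=30,
)

```text
time: 11.65
tool_pos: [0.407, 0.2739, 0.0079]
orientation: [-0.009, 1.0, 0.0, 0.0]
contact_force: [-1.4, -0.8, 8.0]
finger_gap: 0.0435
```

Call:
send_rows(
  plan=[
    {"dx":0,"dy":0,"dz":0,"ax":0,"ay":0,"az":0},
    {"dx":0,"dy":0,"dz":0,"ax":0,"ay":0,"az":0},
    {"dx":0,"dy":0,"dz":0,"ax":0,"ay":0,"az":0},
    {"dx":0,"dy":0,"dz":1.7,"ax":0,"ay":0,"az":0},
    {"dx":0,"dy":0,"dz":1.7,"ax":0,"ay":0,"az":-1},
    {"dx":0,"dy":0,"dz":1.7,"ax":0,"ay":0,"az":-5},
    {"dx":0,"dy":0,"dz":1.7,"ax":0,"ay":0,"az":-11.25},
    {"dx":0,"dy":0,"dz":1.7,"ax":0,"ay":0,"az":-11.25},
    {"dx":0,"dy":0,"dz":1.7,"ax":0,"ay":0,"az":-11.25},
    {"dx":0,"dy":0,"dz":1.7,"ax":0,"ay":0,"az":-11.25},
    {"dx":0,"dy":0,"dz":1.7,"ax":0,"ay":0,"az":-11.25},
    {"dx":0,"dy":0,"dz":1.7,"ax":0,"ay":0,"az":-11.25},
  ],
  hand=1,
)

```text
time: 13.15
tool_pos: [0.4069, 0.2739, 0.0589]
orientation: [0.66, 0.752, -0.0, 0.0]
contact_force: [-0.2, 0.3, 0.4]
finger_gap: 0.0855
```

```bash
python3 - <<'E'
from h import *
from rig import readout
s=readout.read_state();print(s['time'],s['tool_pos'],s['finger_gap'],s['contact_force']);goto(s,.4063,.2739,.008,.02)
E
```

```text
13.15 [0.40685232 0.27386086 0.05885201] 0.08553816699688017 [-0.24856078  0.26429276  0.37295823]
d [-0.02  0.   -1.7 ] rot [ 0.    0.   -0.79] jaw now 0.13 j [ 0.43  0.33 -0.46  0.78 -0.    1.87]
```

Call:
send_rows(
  plan=[
    {"dx":0,"dy":-0.17,"dz":0,"ax":0,"ay":0,"az":-0.79},
    {"dx":0,"dy":-0.17,"dz":-0.9,"ax":0,"ay":0,"az":-0.79},
    {"dx":0,"dy":-0.17,"dz":-1.5,"ax":0,"ay":0,"az":-0.79},
    {"dx":0,"dy":-0.17,"dz":-1.7,"ax":0,"ay":0,"az":-0.79},
    {"dx":0,"dy":-0.17,"dz":-1.7,"ax":0,"ay":0,"az":-0.79},
  ],
)

```text
time: 13.78
tool_pos: [0.4068, 0.2688, 0.0079]
orientation: [0.7, 0.714, -0.0, 0.0]
contact_force: [0.1, 0.8, 0.1]
finger_gap: 0.0856
```

Call:
send_rows(
  plan=[
    {"dx":0,"dy":0,"dz":0,"ax":0,"ay":0,"az":0},
    {"dx":0,"dy":0,"dz":0,"ax":0,"ay":0,"az":0},
    {"dx":0,"dy":0,"dz":0,"ax":0,"ay":0,"az":0},
    {"dx":0,"dy":0,"dz":0,"ax":0,"ay":0,"az":0},
    {"dx":0,"dy":0,"dz":0,"ax":0,"ay":0,"az":0},
  ],
  hand=-1,
  grip_force=50,
)

```text
time: 14.4
tool_pos: [0.4072, 0.2689, 0.0088]
orientation: [0.7, 0.714, 0.0, 0.001]
contact_force: [-1.9, -0.6, 10.1]
finger_gap: 0.0587
```

Call:
send_rows(
  plan=[
    {"dx":0,"dy":0,"dz":1.5,"ax":0,"ay":0,"az":0},
    {"dx":0,"dy":0,"dz":3,"ax":0,"ay":0,"az":0},
    {"dx":0,"dy":0,"dz":4.5,"ax":0,"ay":0,"az":0},
    {"dx":0,"dy":0,"dz":5,"ax":0,"ay":0,"az":0},
    {"dx":0,"dy":0,"dz":5,"ax":0,"ay":0,"az":0},
  ],
)

```text
time: 15.02
tool_pos: [0.4077, 0.2692, 0.1599]
orientation: [0.7, 0.714, 0.002, 0.001]
contact_force: [-0.7, -0.1, -1.2]
finger_gap: 0.0585
```

```bash
python3 - <<'E'
from h import *
from rig import readout
s=readout.read_state();print(s['time'],s['tool_pos'],s['finger_gap'],s['contact_force']);goto(s,*car(0,.049),.06,YAW)
E
```

```text
15.025 [0.40773455 0.26922114 0.15993628] 0.058482983224637415 [-0.71801667 -0.14367401 -1.16293222]
d [ 3.53 -7.28 -3.33] rot [-0.01  0.03  0.24] jaw now 0.02 j [ 0.42  0.23 -0.29  1.04 -0.    1.97]
```

Call:
send_rows(
  plan=[
    {"dx":3.53,"dy":-7.28,"dz":0,"ax":0,"ay":0.03,"az":0.24},
    {"dx":3.53,"dy":-7.28,"dz":0,"ax":0,"ay":0.03,"az":0.24},
    {"dx":3.53,"dy":-7.28,"dz":0,"ax":0,"ay":0.03,"az":0.24},
    {"dx":3.53,"dy":-7.28,"dz":0,"ax":0,"ay":0.03,"az":0.24},
    {"dx":3.53,"dy":-7.28,"dz":0,"ax":0,"ay":0.03,"az":0.24},
    {"dx":3.53,"dy":-7.28,"dz":0,"ax":0,"ay":0.03,"az":0.24},
    {"dx":3.53,"dy":-7.28,"dz":-1.7,"ax":0,"ay":0.03,"az":0.24},
    {"dx":3.53,"dy":-7.28,"dz":-3.3,"ax":0,"ay":0.03,"az":0.24},
    {"dx":3.53,"dy":-7.28,"dz":-3.3,"ax":0,"ay":0.03,"az":0.24},
  ],
)

```text
time: 16.15
tool_pos: [0.5108, 0.0521, 0.0587]
orientation: [0.687, 0.726, -0.002, -0.003]
contact_force: [-0.9, 0.6, 0.8]
finger_gap: 0.0587
```

```bash
python3 - <<'E'
from h import *
from rig import readout
s=readout.read_state();print(s['time'],s['tool_pos'],s['finger_gap'],s['contact_force']);goto(s,*car(0,.049),.018,YAW)
E
```

```text
16.15 [0.51079193 0.05208561 0.05869121] 0.05871426767730794 [-0.89053528  0.63432301  0.76489856]
d [ 0.1  -0.04 -1.36] rot [-0.01 -0.05 -0.01] jaw now 0.055 j [-0.06  0.37 -0.4   0.81  0.    1.46]
```

Call:
send_rows(
  plan=[
    {"dx":0.1,"dy":-0.04,"dz":-0.3,"ax":0,"ay":-0.05,"az":0},
    {"dx":0.1,"dy":-0.04,"dz":-0.7,"ax":0,"ay":-0.05,"az":0},
    {"dx":0.1,"dy":-0.04,"dz":-1,"ax":0,"ay":-0.05,"az":0},
    {"dx":0.1,"dy":-0.04,"dz":-1.2,"ax":0,"ay":-0.05,"az":0},
    {"dx":0.1,"dy":-0.04,"dz":-1.35,"ax":0,"ay":-0.05,"az":0},
    {"dx":0.1,"dy":-0.04,"dz":-1.35,"ax":0,"ay":-0.05,"az":0},
  ],
)

```text
time: 16.9
tool_pos: [0.5137, 0.0508, 0.018]
orientation: [0.687, 0.726, 0.0, -0.0]
contact_force: [1.2, -1.0, -0.8]
finger_gap: 0.0586
```

Call:
send_rows(
  plan=[
    {"dx":0,"dy":0,"dz":0,"ax":0,"ay":0,"az":0},
    {"dx":0,"dy":0,"dz":0,"ax":0,"ay":0,"az":0},
    {"dx":0,"dy":0,"dz":0,"ax":0,"ay":0,"az":0},
    {"dx":0,"dy":0,"dz":1.5,"ax":0,"ay":0,"az":0},
    {"dx":0,"dy":0,"dz":3.5,"ax":0,"ay":0,"az":0},
    {"dx":0,"dy":0,"dz":4.5,"ax":0,"ay":0,"az":0},
    {"dx":0,"dy":0,"dz":4.5,"ax":0,"ay":0,"az":0},
  ],
  hand=1,
)

```text
time: 17.77
tool_pos: [0.5149, 0.0508, 0.1551]
orientation: [0.687, 0.726, 0.002, 0.001]
contact_force: [0.2, -0.0, -0.6]
finger_gap: 0.0855
```

```bash
python3 - <<'E'
from h import *
from rig import readout
c,sc=snap('4',('top','scene'));s=readout.read_state();print(s['time'],s['tool_pos'],s['finger_gap'],s['contact_force'])
m=mask_rect(c,(215,140,112,37),.014,(5,60,60),(30,255,255));print(m)
goto(s,*m[0],.1,m[2]+np.pi/2)
a=cv2.resize(sc['img'][160:280,180:360],None,fx=4,fy=4,interpolation=cv2.INTER_CUBIC);cv2.imwrite('pics/e.png',a)
E
```

```text
17.875 [0.51352708 0.05086027 0.15256438] 0.08513139797552187 [ 0.45445131 -0.1165852  -0.42542229]
(array([ 0.6597, -0.074 ]), array([0.0676, 0.0232]), np.float64(-1.477))
d [ 4.87 -4.16 -1.75] rot [-0.01 -0.    0.28] jaw now 0.055 j [-0.06  0.29 -0.24  1.05  0.    1.46]
```

View pics/e.png

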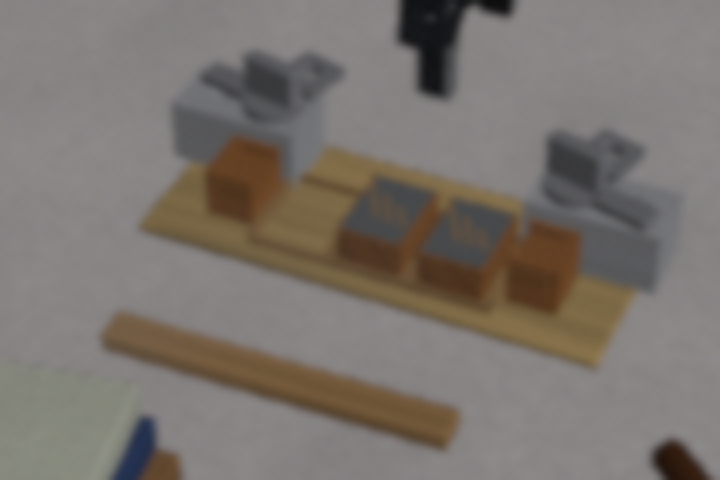

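Both blocks are in their pockets, and the bar hasn't moved in the scene view. Next I'll fetch the bar.

Call:
send_rows(
  plan=[
    {"dx":4.66,"dy":-1.68,"dz":0,"ax":0,"ay":0,"az":0.23},
    {"dx":4.66,"dy":-1.68,"dz":0,"ax":0,"ay":0,"az":0.23},
    {"dx":4.66,"dy":-1.68,"dz":0,"ax":0,"ay":0,"az":0.23},
    {"dx":4.66,"dy":-1.68,"dz":-0.5,"ax":0,"ay":0,"az":0.23},
    {"dx":4.66,"dy":-1.68,"dz":-2,"ax":0,"ay":0,"az":0.23},
    {"dx":4.66,"dy":-1.68,"dz":-3.5,"ax":0,"ay":0,"az":0.23},
    {"dx":4.66,"dy":-1.68,"dz":-4.4,"ax":0,"ay":0,"az":0.23},
    {"dx":4.66,"dy":-1.68,"dz":-4.85,"ax":0,"ay":0,"az":0.23},
    {"dx":4.66,"dy":-1.68,"dz":-4.85,"ax":0,"ay":0,"az":0.23},
  ],
)

```text
time: 19.0
tool_pos: [0.6521, 0.0008, 0.0063]
orientation: [0.676, 0.737, -0.0, -0.001]
contact_force: [0.2, 0.7, 1.4]
finger_gap: 0.0852
```

Call:
send_rows(
  plan=[
    {"dx":0,"dy":0,"dz":0,"ax":0,"ay":0,"az":0},
    {"dx":0,"dy":0,"dz":0,"ax":0,"ay":0,"az":0},
    {"dx":0,"dy":0,"dz":0,"ax":0,"ay":0,"az":0},
    {"dx":0,"dy":0,"dz":0,"ax":0,"ay":0,"az":0},
    {"dx":0,"dy":0,"dz":0,"ax":0,"ay":0,"az":0},
    {"dx":0,"dy":0,"dz":0,"ax":0,"ay":0,"az":0},
    {"dx":0,"dy":0,"dz":0,"ax":0,"ay":0,"az":0},
  ],
  hand=-1,
  grip_force=60,
)

```text
time: 19.88
tool_pos: [0.6527, 0.0007, 0.0071]
orientation: [0.676, 0.737, 0.0, -0.001]
contact_force: [-0.7, 0.7, 8.2]
finger_gap: 0.0216
```

Call:
send_rows(
  plan=[
    {"dx":0,"dy":0,"dz":1.5,"ax":0,"ay":0,"az":0},
    {"dx":0,"dy":0,"dz":3,"ax":0,"ay":0,"az":0},
    {"dx":0,"dy":0,"dz":4,"ax":0,"ay":0,"az":0},
    {"dx":0,"dy":0,"dz":4,"ax":0,"ay":0,"az":0},
    {"dx":-2,"dy":0,"dz":4,"ax":0,"ay":0,"az":-0.1},
    {"dx":-4.55,"dy":0.04,"dz":4,"ax":0,"ay":0,"az":-0.23},
    {"dx":-4.55,"dy":0.04,"dz":4,"ax":0,"ay":0,"az":-0.23},
    {"dx":-4.55,"dy":0.04,"dz":4,"ax":0,"ay":0,"az":-0.23},
    {"dx":-4.55,"dy":0.04,"dz":3,"ax":0,"ay":0,"az":-0.23},
    {"dx":-4.55,"dy":0.04,"dz":3,"ax":0,"ay":0,"az":-0.23},
  ],
)

```text
time: 21.12
tool_pos: [0.5164, 0.002, 0.0955]
orientation: [0.687, 0.726, -0.0, -0.002]
contact_force: [-0.3, -0.4, -1.2]
finger_gap: 0.0217
```

```bash
python3 - <<'E'
from h import *
from rig import readout
c,sc=snap('5',('top','scene'));s=readout.read_state();print(s['time'],s['tool_pos'],s['finger_gap'],s['contact_force'])
goto(s,*car(0,0),.045,YAW)
a=np.hstack([cv2.resize(sc['img'][180:260,210:350],None,fx=2.8,fy=2.8,interpolation=cv2.INTER_CUBIC),cv2.resize(c['img'][185:265,195:350],None,fx=2.6,fy=2.8,interpolation=cv2.INTER_CUBIC)]);cv2.imwrite('pics/f.png',a[:,:800])
E
```

```text
21.225 [0.51710001 0.00188959 0.09727119] 0.021734189180604106 [ 0.28163849 -0.64393249 -1.17520452]
d [-0.03  0.   -1.74] rot [-0.01 -0.01 -0.01] jaw now 0.055 j [-0.15  0.33 -0.33  0.91  0.    1.36]
```

View pics/f.png

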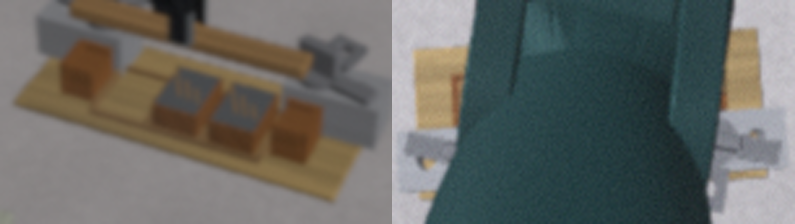

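```bash
python3 - <<'E'
from h import *
c=load('scene5')
for y in(-.11,.11):
  for z in (.09,.104): 
    p=proj(c,[*car(.012,y),z]);print(y,z,p.round(1),((p-[210,180])*2.8).round(0))
print(proj(c,[*car(.012,.115),.09])-proj(c,[*car(.012,.11),.09]))
a=cv2.resize(c['img'][170:215,220:330],None,fx=7,fy=7,interpolation=cv2.INTER_CUBIC);cv2.imwrite('pics/g.png',a)
E
```

```text
-0.11 0.09 [234.7 185.7] [69. 16.]
-0.11 0.104 [234.4 181. ] [68.  3.]
0.11 0.09 [318.2 208.8] [303.  81.]
0.11 0.104 [318.6 204.1] [304.  68.]
[2.02068012 0.56084223]
```

View pics/g.png

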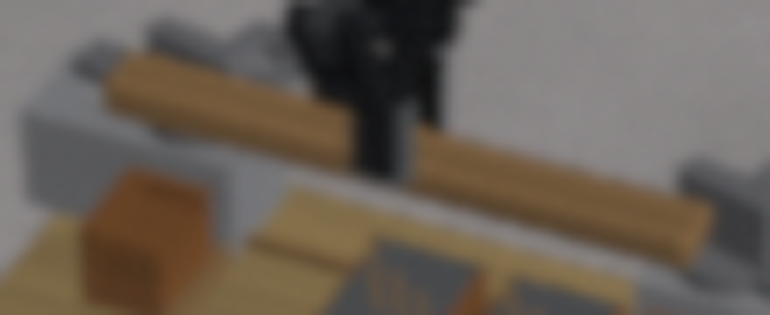

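The bar's ends match their predicted pixels to within about 0.6 px, so I'll lower it.

Call:
send_rows(
  plan=[
    {"dx":-0.03,"dy":0,"dz":-0.7,"ax":0,"ay":0,"az":0},
    {"dx":-0.03,"dy":0,"dz":-1.1,"ax":0,"ay":0,"az":0},
    {"dx":-0.03,"dy":0,"dz":-1.4,"ax":0,"ay":0,"az":0},
    {"dx":-0.03,"dy":0,"dz":-1.6,"ax":0,"ay":0,"az":0},
    {"dx":-0.03,"dy":0,"dz":-1.75,"ax":0,"ay":0,"az":0},
    {"dx":-0.03,"dy":0,"dz":-1.78,"ax":0,"ay":0,"az":0},
  ],
)

```text
time: 21.98
tool_pos: [0.5162, 0.0019, 0.0438]
orientation: [0.687, 0.726, 0.0, -0.001]
contact_force: [-0.0, -0.7, -1.4]
finger_gap: 0.0217
```

Call:
send_rows(
  plan=[
    {"dx":0,"dy":0,"dz":0,"ax":0,"ay":0,"az":0},
    {"dx":0,"dy":0,"dz":0,"ax":0,"ay":0,"az":0},
    {"dx":0,"dy":0,"dz":0,"ax":0,"ay":0,"az":0},
    {"dx":0,"dy":0,"dz":1,"ax":0,"ay":0,"az":0},
    {"dx":0,"dy":0,"dz":3,"ax":0,"ay":0,"az":0},
    {"dx":0,"dy":0,"dz":4.5,"ax":0,"ay":0,"az":0},
    {"dx":-1.5,"dy":4.5,"dz":4.5,"ax":0,"ay":0,"az":10.5},
    {"dx":-3,"dy":9,"dz":4.5,"ax":0,"ay":0,"az":10.5},
    {"dx":-3,"dy":9,"dz":4.5,"ax":0,"ay":0,"az":10.5},
    {"dx":-3,"dy":9,"dz":4.5,"ax":0,"ay":0,"az":10.5},
    {"dx":-3,"dy":9,"dz":4.5,"ax":0,"ay":0,"az":10.5},
    {"dx":-3,"dy":9,"dz":4.5,"ax":0,"ay":0,"az":10.5},
  ],
  hand=1,
)

```text
time: 23.48
tool_pos: [0.4252, 0.274, 0.1789]
orientation: [0.189, 0.982, -0.0, -0.001]
contact_force: [-0.4, -0.5, 0.8]
finger_gap: 0.0855
```

```bash
python3 - <<'E'
from h import *
from rig import readout
c,sc=snap('6',('top','scene'));s=readout.read_state();print(s['time'],s['tool_pos'],s['finger_gap'],s['contact_force'],s['joint_pos'].round(2))
A=cv2.resize(c['img'][190:262,195:345],None,fx=5.2,fy=4.6,interpolation=cv2.INTER_CUBIC);B=cv2.resize(sc['img'][170:250,200:360],(780,260),interpolation=cv2.INTER_CUBIC)
cv2.imwrite('pics/k.png',cv2.convertScaleAbs(np.vstack([A,B]),alpha=1.5))
E
```

```text
23.575 [0.42591297 0.27239541 0.1788579 ] 0.08542908604424836 [ 0.26354261  0.40129848 -0.25335426] [ 0.41  0.25 -0.21  1.11  0.    0.79]
```

View pics/k.png

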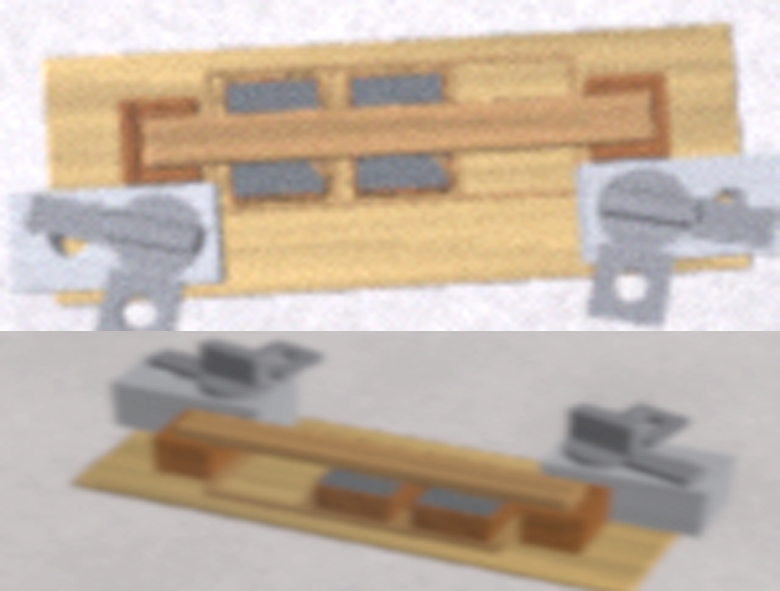

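```bash
python3 - <<'E'
from h import *
c=load('top6');f=lambda x,y:((x+.5)/5.2-.5+195,(y+.5)/4.6-.5+190)
im=cv2.cvtColor(c['img'],cv2.COLOR_BGR2HSV)[...,1].astype(np.float32)
b=c['img'][...,0]
def inv(P): d=np.array(P)[:2]-O;cc,s=np.cos(YAW),np.sin(YAW);return np.array([cc*d[0]+s*d[1],-s*d[0]+cc*d[1]])
def ed(n,p,q,img=b,z=.052,hw=3):
    l=line(img,f(*p),f(*q),hw=hw,n=25);m=(np.array(f(*p))+f(*q))/2;m=l[2:]+l[:2]*((m-l[2:])@l[:2])
    a=inv(ray(c,*(m-5*l[:2]),z));d=inv(ray(c,*(m+5*l[:2]),z));print(n,((a+d)/2).round(4),'dir',np.degrees(np.arctan2(*(d-a)[::-1])).round(1))
ed('L inner',(217,192),(221,276));ed('L outer',(11,200),(14,285),img=b);ed('L far',(20,193),(190,187))
ed('R inner',(580,175),(586,255));ed('R far',(600,164),(735,158))
ed('tongueL far',(40,197),(110,208),z=.06,hw=2);ed('tongueR near',(700,236),(770,246),z=.06,hw=3)
for n,p in dict(earL=(137,313),earR=(631,287)).items():
    u,v=f(*p);x,y=int(round(u)),int(round(v));w=b[y-3:y+4,x-3:x+4].astype(float);w=np.clip(w-np.median(w),0,None);g=np.mgrid[-3:4,-3:4]
    u,v=x+(w*g[1]).sum()/w.sum(),y+(w*g[0]).sum()/w.sum();print(n,inv(ray(c,u,v,.06)).round(4),ray(c,u,v,.06)[:2].round(4))
E
```

```text
L inner [-0.0475  0.08  ] dir -180.0
L outer [-0.0464  0.1663] dir -13.4
L far [-0.0221  0.1265] dir -89.8
R inner [-0.0477 -0.0743] dir -179.8
R far [-0.0221 -0.1146] dir -90.2
tongueL far [-0.0286  0.1386] dir -100.6
tongueR near [-0.0659 -0.1392] dir -102.7
earL [-0.0835  0.1142] [0.4267 0.1115]
earR [-0.0837 -0.0936] [ 0.4378 -0.096 ]
```

```bash
python3 - <<'E'
from h import *
from rig import readout
s=readout.read_state()
print(car(-.0455,.105));goto(s,*car(-.0455,.105),.11,YAW+1.36+np.pi/2)
E
```

```text
[0.46519908 0.10439114]
d [ 1.31 -5.6  -2.3 ] rot [-0.01 -0.01 -9.6 ] jaw now 1.184 j [ 0.41  0.25 -0.21  1.11  0.    0.79]
```

Call:
send_rows(
  plan=[
    {"dx":0.3,"dy":-1.4,"dz":0,"ax":0,"ay":0,"az":12.9},
    {"dx":0.6,"dy":-2.8,"dz":0,"ax":0,"ay":0,"az":12.9},
    {"dx":1,"dy":-4.2,"dz":0,"ax":0,"ay":0,"az":12.9},
    {"dx":1.31,"dy":-5.6,"dz":0,"ax":0,"ay":0,"az":12.9},
    {"dx":1.31,"dy":-5.6,"dz":0,"ax":0,"ay":0,"az":12.9},
    {"dx":1.31,"dy":-5.6,"dz":-1,"ax":0,"ay":0,"az":12.9},
    {"dx":1.31,"dy":-5.6,"dz":-2,"ax":0,"ay":0,"az":12.9},
    {"dx":1.31,"dy":-5.6,"dz":-2,"ax":0,"ay":0,"az":12.9},
    {"dx":1.31,"dy":-5.6,"dz":-2,"ax":0,"ay":0,"az":12.9},
    {"dx":1.31,"dy":-5.6,"dz":-2,"ax":0,"ay":0,"az":12.9},
    {"dx":1.31,"dy":-5.6,"dz":-2,"ax":0,"ay":0,"az":12.9},
    {"dx":1.31,"dy":-5.6,"dz":-2,"ax":0,"ay":0,"az":12.9},
  ],
)

```text
time: 25.08
tool_pos: [0.4653, 0.1041, 0.1189]
orientation: [-0.648, 0.762, -0.001, -0.0]
contact_force: [-0.2, 0.7, -0.5]
finger_gap: 0.0855
```

```bash
python3 - <<'E'
from h import *
from rig import readout
s=readout.read_state();print(s['time'],s['tool_pos'],s['contact_force'])
goto(s,*car(-.0455,.105),.064,YAW+1.36+np.pi/2)
E
```

```text
25.075 [0.46526169 0.1041369  0.11891841] [-0.17310177  0.67468512 -0.48704919]
d [-0.    0.01 -1.83] rot [0.01 0.   0.03] jaw now 2.98 j [ 0.05  0.25 -0.39  0.93 -0.   -1.36]
```

Call:
send_rows(
  plan=[
    {"dx":0,"dy":0.01,"dz":-0.8,"ax":0,"ay":0,"az":0},
    {"dx":0,"dy":0.01,"dz":-1.4,"ax":0,"ay":0,"az":0},
    {"dx":0,"dy":0.01,"dz":-1.8,"ax":0,"ay":0,"az":0},
    {"dx":0,"dy":0.01,"dz":-1.8,"ax":0,"ay":0,"az":0},
  ],
)

```text
time: 25.58
tool_pos: [0.4649, 0.1044, 0.0645]
orientation: [-0.647, 0.762, -0.0, -0.001]
contact_force: [0.1, 0.5, 0.4]
finger_gap: 0.0857
```

Call:
send_rows(
  plan=[
    {"dx":0,"dy":0,"dz":0,"ax":0,"ay":0,"az":0},
    {"dx":0,"dy":0,"dz":0,"ax":0,"ay":0,"az":0},
    {"dx":0,"dy":0,"dz":0,"ax":0,"ay":0,"az":0},
    {"dx":0,"dy":0,"dz":0,"ax":0,"ay":0,"az":0},
    {"dx":0,"dy":0,"dz":0,"ax":0,"ay":0,"az":0},
    {"dx":0,"dy":0,"dz":0,"ax":0,"ay":0,"az":0},
    {"dx":0,"dy":0,"dz":0,"ax":0,"ay":0,"az":0},
    {"dx":0,"dy":0,"dz":0,"ax":0,"ay":0,"az":0},
  ],
  hand=-1,
  grip_force=25,
)

```text
time: 26.58
tool_pos: [0.4651, 0.1044, 0.0647]
orientation: [-0.647, 0.762, -0.001, -0.001]
contact_force: [-1.5, 0.0, 5.5]
finger_gap: 0.0114
```

```bash
python3 - <<'E'
from h import *
from rig import readout
s=readout.read_state();print(s['time'],s['tool_pos'],s['finger_gap'],s['contact_force'],s['torque'])
goto(s,*car(-.0455,.105),.064,YAW+np.pi/2)
E
```

```text
26.575 [0.46509287 0.10441187 0.06469776] 0.011434238120692903 [-1.48952476e+00  5.40039021e-03  5.45132273e+00] [ 0.06494628  0.14169154 -0.06410699]
d [ 0.   -0.   -0.02] rot [ 0.01 -0.01 -9.69] jaw now 2.978 j [ 0.05  0.3  -0.48  0.79 -0.   -1.36]
```

Call:
send_rows(
  plan=[
    {"dx":0,"dy":0,"dz":0,"ax":0,"ay":0,"az":-0.8},
    {"dx":0,"dy":0,"dz":0,"ax":0,"ay":0,"az":-1.6},
    {"dx":0,"dy":0,"dz":0,"ax":0,"ay":0,"az":-2.4},
    {"dx":0,"dy":0,"dz":0,"ax":0,"ay":0,"az":-3.2},
    {"dx":0,"dy":0,"dz":0,"ax":0,"ay":0,"az":-4},
    {"dx":0,"dy":0,"dz":0,"ax":0,"ay":0,"az":-4.8},
    {"dx":0,"dy":0,"dz":0,"ax":0,"ay":0,"az":-4.8},
  ],
)

```text
time: 27.45
tool_pos: [0.4651, 0.1044, 0.0647]
orientation: [-0.361, 0.933, -0.0, -0.001]
contact_force: [-0.5, -0.2, 2.9]
finger_gap: 0.0114
```

Call:
send_rows(
  plan=[
    {"dx":0,"dy":0,"dz":0,"ax":0,"ay":0,"az":-0.8},
    {"dx":0,"dy":0,"dz":0,"ax":0,"ay":0,"az":-1.6},
    {"dx":0,"dy":0,"dz":0,"ax":0,"ay":0,"az":-2.4},
    {"dx":0,"dy":0,"dz":0,"ax":0,"ay":0,"az":-3.2},
    {"dx":0,"dy":0,"dz":0,"ax":0,"ay":0,"az":-4},
    {"dx":0,"dy":0,"dz":0,"ax":0,"ay":0,"az":-4.8},
    {"dx":0,"dy":0,"dz":0,"ax":0,"ay":0,"az":-4.89},
    {"dx":0,"dy":0,"dz":0,"ax":0,"ay":0,"az":-4.89},
  ],
)

```text
time: 28.45
tool_pos: [0.465, 0.1044, 0.0647]
orientation: [-0.029, 1.0, -0.0, -0.001]
contact_force: [-0.7, 1.3, 4.3]
finger_gap: 0.0113
```

```bash
python3 - <<'E'
from h import *
from rig import readout
s=readout.read_state();print(s['time'],s['tool_pos'],s['finger_gap'],s['contact_force'],s['torque'])
goto(s,*car(-.0455,.105),.064,YAW+np.pi/2)
E
```

```text
28.45 [0.46496104 0.10444497 0.06471933] 0.011329245472586277 [-0.74503593  1.25534831  4.28047298] [ 0.12159199  0.31062937 -0.04339926]
d [ 0.01 -0.   -0.02] rot [ 0.   -0.01 -0.03] jaw now 1.629 j [ 0.05  0.3  -0.48  0.79 -0.   -0.01]
```

The left keeper turned at about 1 N of side force. I'll release it and move to the right keeper.

Call:
send_rows(
  plan=[
    {"dx":0,"dy":0,"dz":0,"ax":0,"ay":0,"az":0},
    {"dx":0,"dy":0,"dz":0,"ax":0,"ay":0,"az":0},
    {"dx":0,"dy":0,"dz":0,"ax":0,"ay":0,"az":0},
    {"dx":0,"dy":0,"dz":1,"ax":0,"ay":0,"az":0},
    {"dx":0,"dy":0,"dz":2.5,"ax":0,"ay":0,"az":0},
    {"dx":0,"dy":0,"dz":3,"ax":0,"ay":0,"az":-1},
  ],
  hand=1,
)

```text
time: 29.2
tool_pos: [0.4658, 0.1045, 0.157]
orientation: [0.042, 0.999, 0.0, 0.001]
contact_force: [0.5, -0.2, -0.2]
finger_gap: 0.0854
```

Call:
send_rows(
  plan=[
    {"dx":0.1,"dy":-1,"dz":0,"ax":0,"ay":0,"az":-11.9},
    {"dx":0.2,"dy":-2.5,"dz":0,"ax":0,"ay":0,"az":-11.9},
    {"dx":0.3,"dy":-4.5,"dz":0,"ax":0,"ay":0,"az":-11.9},
    {"dx":0.37,"dy":-6.92,"dz":0,"ax":0,"ay":0,"az":-11.9},
    {"dx":0.37,"dy":-6.92,"dz":0,"ax":0,"ay":0,"az":-11.9},
    {"dx":0.37,"dy":-6.92,"dz":0,"ax":0,"ay":0,"az":-11.9},
    {"dx":0.37,"dy":-6.92,"dz":0,"ax":0,"ay":0,"az":-11.9},
    {"dx":0.37,"dy":-6.92,"dz":0,"ax":0,"ay":0,"az":-11.9},
    {"dx":0.37,"dy":-6.92,"dz":0,"ax":0,"ay":0,"az":-11.9},
    {"dx":0.37,"dy":-6.92,"dz":0,"ax":0,"ay":0,"az":-11.9},
    {"dx":0.37,"dy":-6.92,"dz":0,"ax":0,"ay":0,"az":-11.9},
  ],
)

```text
time: 30.58
tool_pos: [0.477, -0.1031, 0.1569]
orientation: [0.765, 0.644, -0.0, 0.001]
contact_force: [-0.1, -0.1, -0.3]
finger_gap: 0.0855
```

```bash
python3 - <<'E'
from h import *
from rig import readout
c,sc=snap('7',('top','scene'))
s=readout.read_state();print(s['time'],s['tool_pos'],s['finger_gap'],s['contact_force'])
print(car(-.0455,-.103));goto(s,*car(-.0455,-.103),.064,YAW-1.80+np.pi/2)
cv2.imwrite('pics/m.png',cv2.convertScaleAbs(np.vstack([cv2.resize(c['img'][190:250,195:345],(750,300),interpolation=cv2.INTER_CUBIC),cv2.resize(sc['img'][160:240,210:360],(750,300),interpolation=cv2.INTER_CUBIC)]),alpha=1.5))
E
```

```text
30.675 [ 0.47694077 -0.1031114   0.15695043] 0.0857169737605294 [ 0.01600465 -0.15227077  0.47795967]
[ 0.47642562 -0.10330567]
d [-0.02 -0.01 -3.1 ] rot [ 0.01 -0.   -0.03] jaw now -0.171 j [-0.38  0.24 -0.29  1.04 -0.    1.36]
```

View pics/m.png

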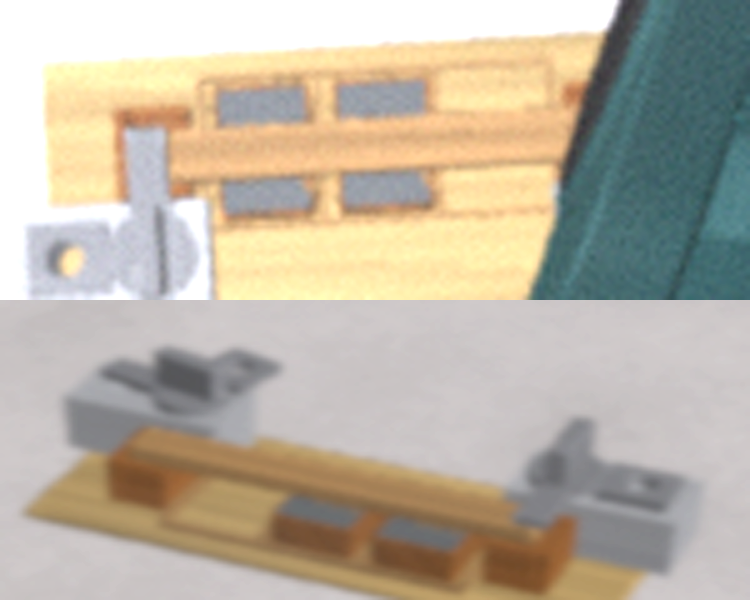

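The left keeper's tongue covers the bar end, and its hole shows the board through it at (70,262). Now the right keeper.

Call:
send_rows(
  plan=[
    {"dx":-0.02,"dy":-0.01,"dz":-1.5,"ax":0,"ay":0,"az":0},
    {"dx":-0.02,"dy":-0.01,"dz":-2.3,"ax":0,"ay":0,"az":0},
    {"dx":-0.02,"dy":-0.01,"dz":-2.8,"ax":0,"ay":0,"az":0},
    {"dx":-0.02,"dy":-0.01,"dz":-3.1,"ax":0,"ay":0,"az":0},
    {"dx":-0.02,"dy":-0.01,"dz":-3.1,"ax":0,"ay":0,"az":0},
  ],
)

```text
time: 31.3
tool_pos: [0.4762, -0.1033, 0.0638]
orientation: [0.765, 0.644, -0.001, 0.0]
contact_force: [0.2, -0.6, 0.2]
finger_gap: 0.0855
```

Call:
send_rows(
  plan=[
    {"dx":0,"dy":0,"dz":0,"ax":0,"ay":0,"az":0},
    {"dx":0,"dy":0,"dz":0,"ax":0,"ay":0,"az":0},
    {"dx":0,"dy":0,"dz":0,"ax":0,"ay":0,"az":0},
    {"dx":0,"dy":0,"dz":0,"ax":0,"ay":0,"az":0},
    {"dx":0,"dy":0,"dz":0,"ax":0,"ay":0,"az":0},
    {"dx":0,"dy":0,"dz":0,"ax":0,"ay":0,"az":0},
    {"dx":0,"dy":0,"dz":0,"ax":0,"ay":0,"az":0},
    {"dx":0,"dy":0,"dz":0,"ax":0,"ay":0,"az":0},
  ],
  hand=-1,
  grip_force=25,
)

```text
time: 32.3
tool_pos: [0.4764, -0.1034, 0.064]
orientation: [0.765, 0.644, -0.0, 0.0]
contact_force: [0.5, 1.4, 4.5]
finger_gap: 0.0118
```

Call:
send_rows(
  plan=[
    {"dx":0,"dy":0,"dz":0,"ax":0,"ay":0,"az":0.8},
    {"dx":0,"dy":0,"dz":0,"ax":0,"ay":0,"az":1.6},
    {"dx":0,"dy":0,"dz":0,"ax":0,"ay":0,"az":2.4},
    {"dx":0,"dy":0,"dz":0,"ax":0,"ay":0,"az":3.2},
    {"dx":0,"dy":0,"dz":0,"ax":0,"ay":0,"az":4},
    {"dx":0,"dy":0,"dz":0,"ax":0,"ay":0,"az":4.8},
    {"dx":0,"dy":0,"dz":0,"ax":0,"ay":0,"az":5.6},
    {"dx":0,"dy":0,"dz":0,"ax":0,"ay":0,"az":6.4},
  ],
)

```text
time: 33.3
tool_pos: [0.4763, -0.1035, 0.064]
orientation: [0.41, 0.912, -0.0, 0.001]
contact_force: [-0.6, 0.2, 3.5]
finger_gap: 0.0115
```

```bash
python3 - <<'E'
from h import *
from rig import readout
s=readout.read_state();print(s['time'],s['tool_pos'],s['finger_gap'],s['contact_force'],s['torque'])
goto(s,*car(-.0455,-.103),.064,YAW+np.pi/2)
E
```

```text
33.3 [ 0.47625754 -0.10345827  0.06396231] 0.011491563595835029 [-0.61861342  0.21821132  3.49334708] [-0.06924949  0.17096694 -0.05170991]
d [0.01 0.01 0.  ] rot [0.   0.01 6.43] jaw now 0.726 j [-0.38  0.32 -0.46  0.79 -0.    0.46]
```

Call:
send_rows(
  plan=[
    {"dx":0,"dy":0,"dz":0,"ax":0,"ay":0,"az":0.8},
    {"dx":0,"dy":0,"dz":0,"ax":0,"ay":0,"az":1.6},
    {"dx":0,"dy":0,"dz":0,"ax":0,"ay":0,"az":2.4},
    {"dx":0,"dy":0,"dz":0,"ax":0,"ay":0,"az":3.2},
    {"dx":0,"dy":0,"dz":0,"ax":0,"ay":0,"az":4},
    {"dx":0,"dy":0,"dz":0,"ax":0,"ay":0,"az":4.8},
    {"dx":0,"dy":0,"dz":0,"ax":0,"ay":0,"az":5.6},
    {"dx":0,"dy":0,"dz":0,"ax":0,"ay":0,"az":6.43},
    {"dx":0,"dy":0,"dz":0,"ax":0,"ay":0,"az":6.43},
  ],
)

```text
time: 34.42
tool_pos: [0.4763, -0.1032, 0.064]
orientation: [-0.026, 1.0, 0.0, 0.001]
contact_force: [-0.5, 2.6, 3.0]
finger_gap: 0.0113
```

Call:
send_rows(
  plan=[
    {"dx":0,"dy":0,"dz":0,"ax":0,"ay":0,"az":0},
    {"dx":0,"dy":0,"dz":0,"ax":0,"ay":0,"az":0},
    {"dx":0,"dy":0,"dz":0,"ax":0,"ay":0,"az":0},
    {"dx":0,"dy":0,"dz":1,"ax":0,"ay":0,"az":0},
    {"dx":0,"dy":0,"dz":2.5,"ax":0,"ay":0,"az":0},
    {"dx":0,"dy":0,"dz":4,"ax":0,"ay":0,"az":0},
  ],
  hand=1,
)

```text
time: 35.17
tool_pos: [0.476, -0.1032, 0.1853]
orientation: [-0.026, 1.0, 0.0, 0.0]
contact_force: [1.2, -0.4, 0.2]
finger_gap: 0.0853
```

```bash
python3 - <<'E'
from h import *
from rig import readout
s=readout.read_state();print(s['time'],s['tool_pos'],s['contact_force'])
c=load('top6')
a=c['img'][180:250,85:130]
b=cv2.resize(a,None,fx=8,fy=8,interpolation=cv2.INTER_CUBIC);cv2.imwrite('pics/p.png',cv2.convertScaleAbs(b,alpha=1.8))
E
```

```text
35.175 [ 0.4759807  -0.10317     0.18530373] [ 1.20835978 -0.38983496  0.199126  ]
```

View pics/p.png

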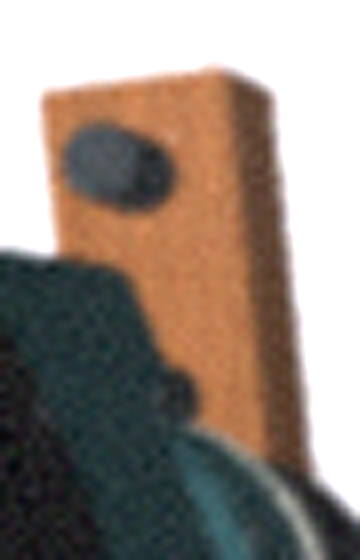

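```bash
python3 - <<'E'
from h import *
from rig import readout
s=readout.read_state()
c=load('top0');sc=load('scene0')
def blobs(c,x,y,w,h,t):
    k=4;im=cv2.resize(c['img'][y:y+h,x:x+w],None,fx=k,fy=k);hv=cv2.cvtColor(im,cv2.COLOR_BGR2HSV)
    m=((hv[...,2]<t)&(hv[...,1]<110)).astype(np.uint8);m=cv2.morphologyEx(m,cv2.MORPH_OPEN,np.ones((13,13)))
    out=[]
    for q in cv2.findContours(m,cv2.RETR_EXTERNAL,cv2.CHAIN_APPROX_NONE)[0]:
        M=cv2.moments(q)
        if M['m00']>300: out.append((np.array([M['m10'],M['m01']])/M['m00']+.5)/k-.5+[x,y]);print(cv2.boundingRect(q),out[-1].round(1))
    return out
for n,c_,box in(('top',c,(86,188,32,50)),('scene',sc,(410,230,36,50))):
    print(n)
    for p in blobs(c_,*box,70): print('  ->',ray(c_,*p,.064)[:2].round(4))
c7=load('top7')
E
```

```text
top
(41, 148, 54, 39) [102.5 229.4]
(30, 32, 53, 41) [ 99.6 200.6]
  -> [0.4901 0.3706]
  -> [0.5535 0.3789]
scene
(49, 100, 47, 69) [427.5 263.1]
(62, 25, 42, 66) [430.3 243.9]
  -> [0.553  0.3793]
  -> [0.4905 0.3706]
```

```bash
python3 - <<'E'
from h import *
from rig import readout
goto(readout.read_state(),.4903,.3706,.052,YAW+np.pi/2)
E
```

```text
d [ 0.48 15.79 -4.44] rot [-0.    0.01  0.01] jaw now 1.623 j [-0.38  0.22 -0.24  1.11  0.   -0.43]
```

Call:
send_rows(
  plan=[
    {"dx":0.48,"dy":15.79,"dz":0,"ax":0,"ay":0,"az":0},
    {"dx":0.48,"dy":15.79,"dz":0,"ax":0,"ay":0,"az":0},
    {"dx":0.48,"dy":15.79,"dz":0,"ax":0,"ay":0,"az":0},
    {"dx":0.48,"dy":15.79,"dz":0,"ax":0,"ay":0,"az":0},
    {"dx":0.48,"dy":15.79,"dz":0,"ax":0,"ay":0,"az":0},
    {"dx":0.48,"dy":15.79,"dz":0,"ax":0,"ay":0,"az":0},
    {"dx":0.48,"dy":15.79,"dz":0,"ax":0,"ay":0,"az":0},
    {"dx":0.48,"dy":15.79,"dz":0,"ax":0,"ay":0,"az":0},
    {"dx":0.48,"dy":15.79,"dz":0,"ax":0,"ay":0,"az":0},
    {"dx":0.48,"dy":15.79,"dz":-1.5,"ax":0,"ay":0,"az":0},
    {"dx":0.48,"dy":15.79,"dz":-1.5,"ax":0,"ay":0,"az":0},
  ],
)

```text
time: 36.55
tool_pos: [0.4889, 0.3689, 0.1381]
orientation: [-0.026, 1.0, -0.001, -0.002]
contact_force: [0.7, 0.3, -0.2]
finger_gap: 0.0858
```

```bash
python3 - <<'E'
from h import *
from rig import readout
goto(readout.read_state(),.4903,.3706,.052,YAW+np.pi/2)
c,sc=snap('8',('top','scene'))
cv2.imwrite('pics/n.png',cv2.convertScaleAbs(np.vstack([cv2.resize(c['img'][190:250,195:345],(750,300),interpolation=cv2.INTER_CUBIC),cv2.resize(sc['img'][160:240,210:360],(750,300),interpolation=cv2.INTER_CUBIC)]),alpha=1.4))
E
```

```text
d [ 0.05  0.06 -2.87] rot [ 0.02 -0.02  0.02] jaw now 1.622 j [ 0.51  0.45 -0.01  1.11 -0.    0.46]
```

View pics/n.png

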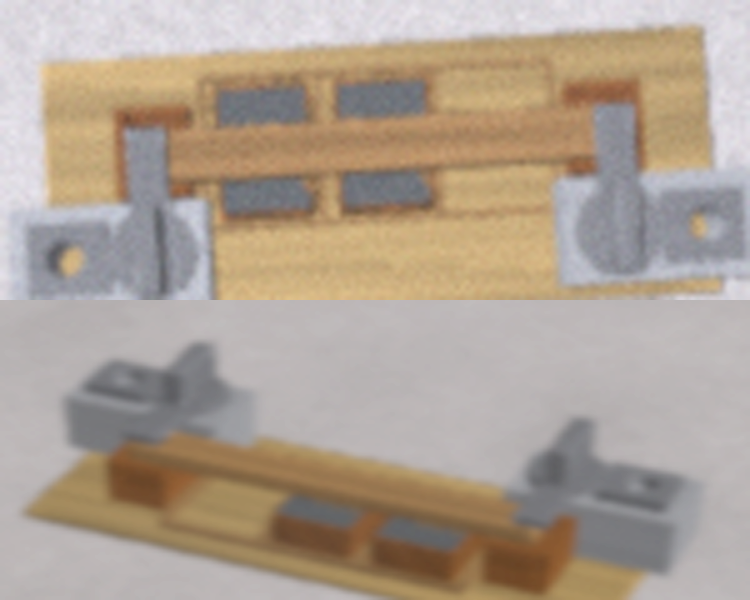

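Both keepers are closed, with the bar under both tongues and the holes see-through at (70,262) and (703,225). Now the first pin.

Call:
send_rows(
  plan=[
    {"dx":0.05,"dy":0.06,"dz":-1,"ax":0,"ay":0,"az":0},
    {"dx":0.05,"dy":0.06,"dz":-2,"ax":0,"ay":0,"az":0},
    {"dx":0.05,"dy":0.06,"dz":-2.6,"ax":0,"ay":0,"az":0},
    {"dx":0.05,"dy":0.06,"dz":-2.85,"ax":0,"ay":0,"az":0},
    {"dx":0.05,"dy":0.06,"dz":-2.85,"ax":0,"ay":0,"az":0},
  ],
)

```text
time: 37.28
tool_pos: [0.4926, 0.3718, 0.0568]
orientation: [-0.026, 1.0, 0.0, 0.001]
contact_force: [0.5, -0.9, -0.0]
finger_gap: 0.0854
```

Call:
send_rows(
  plan=[
    {"dx":0,"dy":0,"dz":0,"ax":0,"ay":0,"az":0},
    {"dx":0,"dy":0,"dz":0,"ax":0,"ay":0,"az":0},
    {"dx":0,"dy":0,"dz":0,"ax":0,"ay":0,"az":0},
    {"dx":0,"dy":0,"dz":0,"ax":0,"ay":0,"az":0},
    {"dx":0,"dy":0,"dz":0,"ax":0,"ay":0,"az":0},
    {"dx":0,"dy":0,"dz":0,"ax":0,"ay":0,"az":0},
    {"dx":0,"dy":0,"dz":0,"ax":0,"ay":0,"az":0},
    {"dx":0,"dy":0,"dz":0,"ax":0,"ay":0,"az":0},
  ],
  hand=-1,
  grip_force=25,
)

```text
time: 38.28
tool_pos: [0.4927, 0.3719, 0.057]
orientation: [-0.026, 1.0, 0.0, 0.001]
contact_force: [-1.2, -0.2, 5.8]
finger_gap: 0.0213
```

Call:
send_rows(
  plan=[
    {"dx":0,"dy":0,"dz":0,"ax":0,"ay":0,"az":0},
    {"dx":0,"dy":0,"dz":0,"ax":0,"ay":0,"az":0},
    {"dx":0,"dy":0,"dz":0,"ax":0,"ay":0,"az":-1},
    {"dx":-0.08,"dy":0,"dz":-0.1,"ax":0,"ay":0,"az":-11.25},
    {"dx":-0.08,"dy":0,"dz":-0.15,"ax":0,"ay":0,"az":-11.25},
    {"dx":-0.08,"dy":0,"dz":-0.15,"ax":0,"ay":0,"az":-11.25},
    {"dx":-0.08,"dy":0,"dz":-0.15,"ax":0,"ay":0,"az":-11.25},
    {"dx":-0.08,"dy":0,"dz":-0.15,"ax":0,"ay":0,"az":-11.25},
    {"dx":-0.08,"dy":0,"dz":-0.15,"ax":0,"ay":0,"az":-11.25},
    {"dx":-0.08,"dy":0,"dz":-0.15,"ax":0,"ay":0,"az":-11.25},
    {"dx":-0.08,"dy":0,"dz":-0.15,"ax":0,"ay":0,"az":-11.25},
    {"dx":-0.08,"dy":0,"dz":-0.15,"ax":0,"ay":0,"az":-11.25},
  ],
  hand=0,
)

```text
time: 39.78
tool_pos: [0.4903, 0.3719, 0.0524]
orientation: [0.688, 0.725, -0.001, 0.001]
contact_force: [0.5, 0.1, -0.3]
finger_gap: 0.0428
```

```bash
python3 - <<'E'
from h import *
from rig import readout
s=readout.read_state();print(s['time'],s['tool_pos'],s['finger_gap'],s['contact_force'])
goto(s,.4905,.3716,.052,YAW)
E
```

```text
39.775 [0.49027168 0.37185773 0.05242671] 0.04276658559776576 [ 0.47532677  0.1421838  -0.34804668]
d [ 0.01 -0.01 -0.01] rot [0.02 0.01 0.01] jaw now 0.052 j [ 0.52  0.52 -0.15  0.91 -0.    2.04]
```

Call:
send_rows(
  plan=[
    {"dx":0,"dy":0,"dz":0,"ax":0.02,"ay":0.01,"az":0},
    {"dx":0,"dy":0,"dz":0,"ax":0.02,"ay":0.01,"az":0},
    {"dx":0,"dy":0,"dz":0,"ax":0.02,"ay":0.01,"az":0},
    {"dx":0,"dy":0,"dz":0,"ax":0.02,"ay":0.01,"az":0},
    {"dx":0,"dy":0,"dz":0,"ax":0.02,"ay":0.01,"az":0},
  ],
  hand=-1,
  grip_force=50,
)

```text
time: 40.4
tool_pos: [0.4902, 0.3718, 0.0525]
orientation: [0.688, 0.725, -0.0, -0.0]
contact_force: [-1.7, 0.2, 4.1]
finger_gap: 0.0206
```

Call:
send_rows(
  plan=[
    {"dx":0,"dy":0,"dz":0.6,"ax":0,"ay":0,"az":0},
    {"dx":0,"dy":0,"dz":1.5,"ax":0,"ay":0,"az":0},
    {"dx":0,"dy":0,"dz":2.7,"ax":0,"ay":0,"az":0},
    {"dx":0,"dy":0,"dz":3.7,"ax":0,"ay":0,"az":0},
    {"dx":0,"dy":0,"dz":3.7,"ax":0,"ay":0,"az":0},
    {"dx":0,"dy":0,"dz":3.7,"ax":0,"ay":0,"az":0},
  ],
)

```text
time: 41.15
tool_pos: [0.49, 0.3717, 0.1626]
orientation: [0.688, 0.725, -0.0, -0.0]
contact_force: [0.2, 0.5, -1.5]
finger_gap: 0.0209
```

```bash
python3 - <<'E'
from h import *
from rig import readout
s=readout.read_state();print(s['time'],s['tool_pos'],s['finger_gap'],s['contact_force'])
goto(s,.4629,.1423,.12,YAW)
E
```

```text
41.15 [0.49002731 0.37168557 0.16262517] 0.02090182755202 [ 0.23608223  0.46093531 -1.4912581 ]
d [-0.9  -7.65 -1.42] rot [ 0.   -0.01  0.01] jaw now 0.052 j [0.52 0.44 0.04 1.17 0.   2.03]
```

Call:
send_rows(
  plan=[
    {"dx":-0.9,"dy":-7.65,"dz":0,"ax":0,"ay":0,"az":0},
    {"dx":-0.9,"dy":-7.65,"dz":0,"ax":0,"ay":0,"az":0},
    {"dx":-0.9,"dy":-7.65,"dz":0,"ax":0,"ay":0,"az":0},
    {"dx":-0.9,"dy":-7.65,"dz":0,"ax":0,"ay":0,"az":0},
    {"dx":-0.9,"dy":-7.65,"dz":0,"ax":0,"ay":0,"az":0},
    {"dx":-0.9,"dy":-7.65,"dz":-1.4,"ax":0,"ay":0,"az":0},
    {"dx":-0.9,"dy":-7.65,"dz":-1.4,"ax":0,"ay":0,"az":0},
    {"dx":-0.9,"dy":-7.65,"dz":-1.4,"ax":0,"ay":0,"az":0},
    {"dx":-0.9,"dy":-7.65,"dz":-1.4,"ax":0,"ay":0,"az":0},
  ],
)

```text
time: 42.28
tool_pos: [0.4636, 0.1426, 0.1216]
orientation: [0.688, 0.726, 0.0, -0.0]
contact_force: [0.9, 0.6, -0.5]
finger_gap: 0.0203
```

```bash
python3 - <<'E'
from h import *
from rig import readout
c,sc=snap('9',('scene','top'))
s=readout.read_state();print(s['time'],s['tool_pos'],s['finger_gap'],s['contact_force'])
goto(s,.4629,.1423,.0665,YAW)
cv2.imwrite('pics/q.png',cv2.convertScaleAbs(cv2.resize(c['img'][160:230,300:370],(600,600),interpolation=cv2.INTER_CUBIC),alpha=1.5))
E
```

```text
42.375 [0.4634652  0.14246879 0.12140576] 0.02052120768752133 [-0.24913888  0.13316937 -0.75382368]
d [-0.02 -0.01 -1.83] rot [-0.   -0.    0.01] jaw now 0.053 j [ 0.13  0.26 -0.37  0.94  0.    1.65]
```

View pics/q.png

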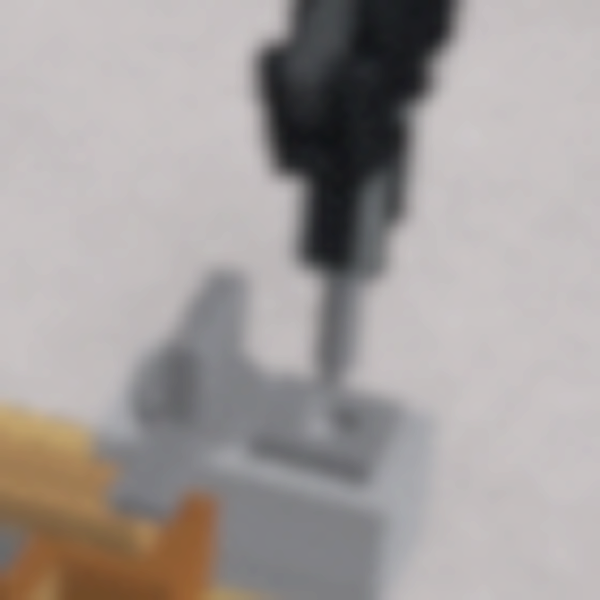

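The pin hangs upright above the ear hole at about (335,415), so I'll lower it gently.

Call:
send_rows(
  plan=[
    {"dx":-0.02,"dy":-0.01,"dz":-0.2,"ax":0,"ay":0,"az":0},
    {"dx":-0.02,"dy":-0.01,"dz":-0.4,"ax":0,"ay":0,"az":0},
    {"dx":-0.02,"dy":-0.01,"dz":-0.6,"ax":0,"ay":0,"az":0},
    {"dx":-0.02,"dy":-0.01,"dz":-0.7,"ax":0,"ay":0,"az":0},
    {"dx":-0.02,"dy":-0.01,"dz":-0.7,"ax":0,"ay":0,"az":0},
  ],
)

```text
time: 43.0
tool_pos: [0.4627, 0.1421, 0.1001]
orientation: [0.688, 0.725, -0.0, -0.0]
contact_force: [-0.5, 0.7, 0.1]
finger_gap: 0.0205
```

Call:
send_rows(
  plan=[
    {"dx":0,"dy":0,"dz":-0.1,"ax":0,"ay":0,"az":0},
    {"dx":0,"dy":0,"dz":-0.2,"ax":0,"ay":0,"az":0},
    {"dx":0,"dy":0,"dz":-0.3,"ax":0,"ay":0,"az":0},
  ],
)

```text
time: 43.38
tool_pos: [0.4627, 0.1421, 0.091]
orientation: [0.688, 0.725, -0.0, -0.0]
contact_force: [-0.3, -0.3, -0.0]
finger_gap: 0.0206
```

Call:
send_rows(
  plan=[
    {"dx":0,"dy":0,"dz":-0.2,"ax":0,"ay":0,"az":0},
    {"dx":0,"dy":0,"dz":-0.4,"ax":0,"ay":0,"az":0},
    {"dx":0,"dy":0,"dz":-0.6,"ax":0,"ay":0,"az":0},
    {"dx":0,"dy":0,"dz":-0.75,"ax":0,"ay":0,"az":0},
    {"dx":0,"dy":0,"dz":-0.8,"ax":0,"ay":0,"az":0},
    {"dx":0,"dy":0,"dz":-0.82,"ax":0,"ay":0,"az":0},
  ],
)

```text
time: 44.12
tool_pos: [0.4627, 0.1421, 0.0665]
orientation: [0.688, 0.725, -0.0, -0.0]
contact_force: [-2.8, -1.1, 8.3]
finger_gap: 0.0204
```

Call:
send_rows(
  plan=[
    {"dx":0,"dy":0,"dz":0,"ax":0,"ay":0,"az":0},
    {"dx":0,"dy":0,"dz":0,"ax":0,"ay":0,"az":0},
    {"dx":0,"dy":0,"dz":0,"ax":0,"ay":0,"az":0},
    {"dx":0,"dy":0,"dz":0.7,"ax":0,"ay":0,"az":0},
    {"dx":0,"dy":0,"dz":2,"ax":0,"ay":0,"az":0},
    {"dx":0,"dy":0,"dz":3,"ax":0,"ay":0,"az":0},
    {"dx":0,"dy":0,"dz":3,"ax":0,"ay":0,"az":1},
  ],
  hand=0,
)

```text
time: 45.0
tool_pos: [0.4638, 0.1423, 0.1585]
orientation: [0.635, 0.773, 0.001, 0.001]
contact_force: [-0.9, -0.2, -1.3]
finger_gap: 0.0426
```

Call:
send_rows(
  plan=[
    {"dx":1,"dy":2.6,"dz":0,"ax":0,"ay":0,"az":10.25},
    {"dx":2,"dy":5.3,"dz":0,"ax":0,"ay":0,"az":10.25},
    {"dx":3.02,"dy":7.9,"dz":0,"ax":0,"ay":0,"az":10.25},
    {"dx":3.02,"dy":7.9,"dz":0,"ax":0,"ay":0,"az":10.25},
    {"dx":3.02,"dy":7.9,"dz":0,"ax":0,"ay":0,"az":10.25},
    {"dx":3.02,"dy":7.9,"dz":0,"ax":0,"ay":0,"az":10.25},
    {"dx":3.02,"dy":7.9,"dz":0,"ax":0,"ay":0,"az":10.25},
    {"dx":3.02,"dy":7.9,"dz":0,"ax":0,"ay":0,"az":10.25},
    {"dx":3.02,"dy":7.9,"dz":0,"ax":0,"ay":0,"az":10.25},
    {"dx":3.02,"dy":7.9,"dz":0,"ax":0,"ay":0,"az":10.25},
    {"dx":3.02,"dy":7.9,"dz":0,"ax":0,"ay":0,"az":10.25},
  ],
)

```text
time: 46.38
tool_pos: [0.5544, 0.3793, 0.1585]
orientation: [-0.027, 1.0, 0.002, 0.0]
contact_force: [0.4, -0.4, -1.0]
finger_gap: 0.0428
```

```bash
python3 - <<'E'
from h import *
from rig import readout
s=readout.read_state();print(s['time'],s['tool_pos'],s['finger_gap'],s['contact_force'])
goto(s,.5533,.3791,.053,YAW+np.pi/2)
E
```

```text
46.375 [0.55440976 0.37928841 0.15852606] 0.042774249525583403 [ 0.39999505 -0.41080471 -0.97235276]
d [-0.04 -0.01 -3.52] rot [-0.02 -0.    0.  ] jaw now 1.624 j [0.48 0.54 0.21 1.23 0.   0.42]
```

Call:
send_rows(
  plan=[
    {"dx":-0.04,"dy":-0.01,"dz":-1.2,"ax":0,"ay":0,"az":0},
    {"dx":-0.04,"dy":-0.01,"dz":-2.2,"ax":0,"ay":0,"az":0},
    {"dx":-0.04,"dy":-0.01,"dz":-3,"ax":0,"ay":0,"az":0},
    {"dx":-0.04,"dy":-0.01,"dz":-3.4,"ax":0,"ay":0,"az":0},
    {"dx":-0.04,"dy":-0.01,"dz":-3.5,"ax":0,"ay":0,"az":0},
    {"dx":-0.04,"dy":-0.01,"dz":-3.5,"ax":0,"ay":0,"az":0},
  ],
)

```text
time: 47.12
tool_pos: [0.5536, 0.3791, 0.0542]
orientation: [-0.027, 1.0, 0.002, 0.0]
contact_force: [-0.5, -0.5, -0.1]
finger_gap: 0.0428
```

Call:
send_rows(
  plan=[
    {"dx":0,"dy":0,"dz":0,"ax":0,"ay":0,"az":0},
    {"dx":0,"dy":0,"dz":0,"ax":0,"ay":0,"az":0},
    {"dx":0,"dy":0,"dz":0,"ax":0,"ay":0,"az":0},
    {"dx":0,"dy":0,"dz":0,"ax":0,"ay":0,"az":0},
    {"dx":0,"dy":0,"dz":0,"ax":0,"ay":0,"az":0},
  ],
  hand=-1,
  grip_force=25,
)

```text
time: 47.75
tool_pos: [0.554, 0.3794, 0.0552]
orientation: [-0.027, 1.0, 0.002, 0.001]
contact_force: [-1.8, -0.4, 6.5]
finger_gap: 0.0212
```

Call:
send_rows(
  plan=[
    {"dx":0,"dy":0,"dz":0,"ax":0,"ay":0,"az":0},
    {"dx":0,"dy":0,"dz":0,"ax":0,"ay":0,"az":0},
    {"dx":0,"dy":0,"dz":0,"ax":0,"ay":0,"az":-1},
    {"dx":0,"dy":0,"dz":0,"ax":0,"ay":0,"az":-11.25},
    {"dx":0,"dy":0,"dz":0,"ax":0,"ay":0,"az":-11.25},
    {"dx":0,"dy":0,"dz":0,"ax":0,"ay":0,"az":-11.25},
    {"dx":0,"dy":0,"dz":0,"ax":0,"ay":0,"az":-11.25},
    {"dx":0,"dy":0,"dz":0,"ax":0,"ay":0,"az":-11.25},
    {"dx":0,"dy":0,"dz":0,"ax":0,"ay":0,"az":-11.25},
    {"dx":0,"dy":0,"dz":0,"ax":0,"ay":0,"az":-11.25},
    {"dx":0,"dy":0,"dz":0,"ax":0,"ay":0,"az":-11.25},
    {"dx":0,"dy":0,"dz":0,"ax":0,"ay":0,"az":-11.25},
  ],
  hand=0,
)

```text
time: 49.25
tool_pos: [0.554, 0.3794, 0.0551]
orientation: [0.688, 0.726, 0.0, 0.002]
contact_force: [0.3, 1.2, 0.6]
finger_gap: 0.0427
```

```bash
python3 - <<'E'
from h import *
from rig import readout
s=readout.read_state();print(s['time'],s['tool_pos'],s['finger_gap'],s['contact_force'])
goto(s,.5533,.3791,.053,YAW)
E
```

```text
49.25 [0.55397387 0.37935741 0.05505844] 0.042741273240610306 [0.25245013 1.22324928 0.57552705]
d [-0.02 -0.01 -0.07] rot [ 0.02  0.03 -0.  ] jaw now 0.054 j [ 0.48  0.6   0.02  0.99 -0.    2.  ]
```

Call:
send_rows(
  plan=[
    {"dx":0,"dy":0,"dz":-0.08,"ax":0.02,"ay":0.03,"az":0},
    {"dx":0,"dy":0,"dz":-0.08,"ax":0.02,"ay":0.03,"az":0},
    {"dx":0,"dy":0,"dz":-0.08,"ax":0.02,"ay":0.03,"az":0},
    {"dx":0,"dy":0,"dz":-0.08,"ax":0.02,"ay":0.03,"az":0},
    {"dx":0,"dy":0,"dz":-0.08,"ax":0.02,"ay":0.03,"az":0},
    {"dx":0,"dy":0,"dz":-0.08,"ax":0.02,"ay":0.03,"az":0},
  ],
  hand=-1,
  grip_force=50,
)

```text
time: 50.0
tool_pos: [0.5539, 0.3794, 0.0527]
orientation: [0.688, 0.726, 0.0, -0.0]
contact_force: [-0.1, -0.3, -0.1]
finger_gap: 0.0209
```

Call:
send_rows(
  plan=[
    {"dx":0,"dy":0,"dz":0.6,"ax":0,"ay":0,"az":0},
    {"dx":0,"dy":0,"dz":1.5,"ax":0,"ay":0,"az":0},
    {"dx":0,"dy":0,"dz":2.7,"ax":0,"ay":0,"az":0},
    {"dx":0,"dy":0,"dz":4.2,"ax":0,"ay":0,"az":0},
    {"dx":0,"dy":0,"dz":4.2,"ax":0,"ay":0,"az":0},
    {"dx":0,"dy":0,"dz":4.2,"ax":0,"ay":0,"az":0},
  ],
)

```text
time: 50.75
tool_pos: [0.5538, 0.3792, 0.1779]
orientation: [0.688, 0.726, -0.0, -0.0]
contact_force: [0.2, -0.2, -1.1]
finger_gap: 0.0206
```

```bash
python3 - <<'E'
from h import *
from rig import readout
s=readout.read_state();print(s['time'],s['tool_pos'],s['finger_gap'],s['contact_force'])
goto(s,.4784,-.1410,.124,YAW)
E
```

```text
50.75 [0.55375994 0.37924391 0.17791156] 0.02057314504440596 [ 0.20626403 -0.18825067 -1.07300618]
d [ -2.51 -17.34  -1.8 ] rot [-0.   -0.01 -0.  ] jaw now 0.054 j [0.48 0.54 0.25 1.28 0.   2.  ]
```

Call:
send_rows(
  plan=[
    {"dx":-2.51,"dy":-17.34,"dz":0,"ax":0,"ay":0,"az":0},
    {"dx":-2.51,"dy":-17.34,"dz":0,"ax":0,"ay":0,"az":0},
    {"dx":-2.51,"dy":-17.34,"dz":0,"ax":0,"ay":0,"az":0},
    {"dx":-2.51,"dy":-17.34,"dz":0,"ax":0,"ay":0,"az":0},
    {"dx":-2.51,"dy":-17.34,"dz":0,"ax":0,"ay":0,"az":0},
    {"dx":-2.51,"dy":-17.34,"dz":0,"ax":0,"ay":0,"az":0},
    {"dx":-2.51,"dy":-17.34,"dz":0,"ax":0,"ay":0,"az":0},
    {"dx":-2.51,"dy":-17.34,"dz":0,"ax":0,"ay":0,"az":0},
    {"dx":-2.51,"dy":-17.34,"dz":0,"ax":0,"ay":0,"az":0},
    {"dx":-2.51,"dy":-17.34,"dz":0,"ax":0,"ay":0,"az":0},
    {"dx":-2.51,"dy":-17.34,"dz":0,"ax":0,"ay":0,"az":0},
    {"dx":-2.51,"dy":-17.34,"dz":0,"ax":0,"ay":0,"az":0},
  ],
)

```text
time: 52.25
tool_pos: [0.4784, -0.1399, 0.1776]
orientation: [0.687, 0.726, -0.0, -0.001]
contact_force: [-0.3, -0.5, -0.2]
finger_gap: 0.0207
```

```bash
python3 - <<'E'
from h import *
from rig import readout
s=readout.read_state();print(s['time'],s['tool_pos'],s['finger_gap'],s['contact_force'])
goto(s,.4784,-.1410,.124,YAW)
E
```

```text
52.25 [ 0.4784188  -0.13989129  0.17762932] 0.020683506789432652 [-0.33314785 -0.50238971 -0.21169745]
d [-0.   -0.04 -1.79] rot [-0.   -0.01 -0.01] jaw now 0.056 j [-0.45  0.24 -0.23  1.1  -0.    1.07]
```

Call:
send_rows(
  plan=[
    {"dx":0,"dy":-0.04,"dz":-1,"ax":0,"ay":0,"az":0},
    {"dx":0,"dy":-0.04,"dz":-1.6,"ax":0,"ay":0,"az":0},
    {"dx":0,"dy":-0.04,"dz":-1.9,"ax":0,"ay":0,"az":0},
    {"dx":0,"dy":-0.04,"dz":-2.1,"ax":0,"ay":0,"az":0},
    {"dx":0,"dy":-0.04,"dz":-2.25,"ax":0,"ay":0,"az":0},
    {"dx":0,"dy":-0.04,"dz":-2.25,"ax":0,"ay":0,"az":0},
  ],
)

```text
time: 53.0
tool_pos: [0.4785, -0.1411, 0.1102]
orientation: [0.687, 0.727, -0.0, -0.001]
contact_force: [0.6, 0.0, -0.0]
finger_gap: 0.0205
```

Call:
send_rows(
  plan=[
    {"dx":0,"dy":0,"dz":-0.1,"ax":0,"ay":0,"az":0},
    {"dx":0,"dy":0,"dz":-0.2,"ax":0,"ay":0,"az":0},
    {"dx":0,"dy":0,"dz":-0.3,"ax":0,"ay":0,"az":0},
  ],
)

```text
time: 53.38
tool_pos: [0.4785, -0.1411, 0.101]
orientation: [0.687, 0.727, -0.0, -0.001]
contact_force: [-0.2, -0.3, -0.4]
finger_gap: 0.0204
```

Call:
send_rows(
  plan=[
    {"dx":0,"dy":0,"dz":-0.15,"ax":0,"ay":0,"az":0},
    {"dx":0,"dy":0,"dz":-0.3,"ax":0,"ay":0,"az":0},
  ],
)

```text
time: 53.62
tool_pos: [0.4785, -0.1411, 0.0917]
orientation: [0.687, 0.727, -0.0, -0.001]
contact_force: [-0.1, 0.1, -0.9]
finger_gap: 0.0208
```

Call:
send_rows(
  plan=[
    {"dx":0,"dy":0,"dz":-0.2,"ax":0,"ay":0,"az":0},
    {"dx":0,"dy":0,"dz":-0.4,"ax":0,"ay":0,"az":0},
    {"dx":0,"dy":0,"dz":-0.6,"ax":0,"ay":0,"az":0},
    {"dx":0,"dy":0,"dz":-0.75,"ax":0,"ay":0,"az":0},
    {"dx":0,"dy":0,"dz":-0.82,"ax":0,"ay":0,"az":0},
    {"dx":0,"dy":0,"dz":-0.85,"ax":0,"ay":0,"az":0},
  ],
)

```text
time: 54.38
tool_pos: [0.4784, -0.1411, 0.0664]
orientation: [0.687, 0.727, -0.0, -0.001]
contact_force: [-4.0, 1.8, 13.1]
finger_gap: 0.0202
```

Home with 13 N of contact. I'll release and retreat sideways for a clear look.

Call:
send_rows(
  plan=[
    {"dx":0,"dy":0,"dz":0,"ax":0,"ay":0,"az":0},
    {"dx":0,"dy":0,"dz":0,"ax":0,"ay":0,"az":0},
    {"dx":0,"dy":0,"dz":0,"ax":0,"ay":0,"az":0},
    {"dx":0,"dy":0,"dz":0.7,"ax":0,"ay":0,"az":0},
    {"dx":0,"dy":0,"dz":2,"ax":0,"ay":0,"az":0},
    {"dx":0,"dy":0,"dz":4,"ax":0,"ay":0,"az":0},
    {"dx":0,"dy":0,"dz":5,"ax":0,"ay":0,"az":0},
    {"dx":-3,"dy":-5,"dz":5,"ax":0,"ay":0,"az":0},
    {"dx":-4,"dy":-8,"dz":5,"ax":0,"ay":0,"az":0},
    {"dx":-4,"dy":-9,"dz":5,"ax":0,"ay":0,"az":0},
    {"dx":-4,"dy":-9,"dz":5,"ax":0,"ay":0,"az":0},
    {"dx":-4,"dy":-9,"dz":5,"ax":0,"ay":0,"az":0},
  ],
  hand=0,
)

```text
time: 55.88
tool_pos: [0.3571, -0.4133, 0.2163]
orientation: [0.688, 0.726, -0.0, -0.001]
contact_force: [0.9, -0.3, 0.1]
finger_gap: 0.0423
```

```bash
python3 - <<'E'
from h import *
from rig import readout
c,sc=snap('z',('top','scene'))
s=readout.read_state();print(s['time'],s['tool_pos'],s['contact_force'])
cv2.imwrite('pics/z.png',cv2.convertScaleAbs(np.vstack([cv2.resize(c['img'][185:255,185:355],(750,290),interpolation=cv2.INTER_CUBIC),cv2.resize(sc['img'][155:240,200:360],(750,300),interpolation=cv2.INTER_CUBIC)]),alpha=1.4))
for n,X in(('L',car(-.0455,.1425)),('R',car(-.0455,-.1415))):
  for z in(.060,.096): p=proj(sc,[*X,z]);print(n,z,((p-[200,155])*[750/160,300/85]).round(0)+[0,290])
E
```

```text
55.975 [ 0.35679458 -0.41478243  0.21577651] [-0.04227877 -0.2469221   0.52310634]
L 0.06 [648. 479.]
L 0.096 [654. 437.]
R 0.06 [164. 379.]
R 0.096 [161. 339.]
```

View pics/z.png

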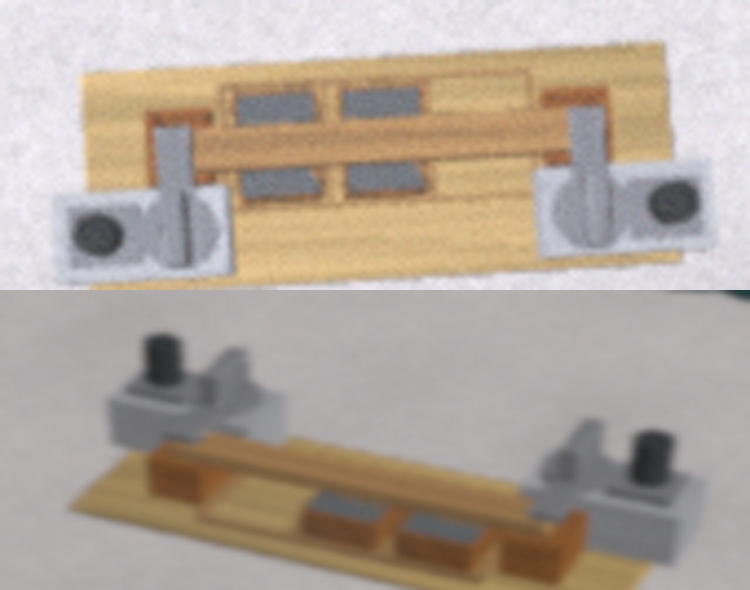

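Both pin heads rest on the ears, with tops at (654,437) and (161,339) as predicted. The bar is under both tongues and both blocks are in their pockets. I'll hand the job in.

```bash
python3 -c "
from rig import order;print(order.close_job())"
```

```text
the job is handed in; nothing more can be done
None
```

The job is handed in at about 56 s of simulated time. No verdict came back, and no step failed or had to be redone.

- **Blocks:** Only two blocks were on the table. They are now in the middle and left pockets.
- **Bar:** It lies across both saddles, with both ends under the keeper tongues.
- **Keepers:** I turned both to closed with at most about 3 N of side force.
- **Pins:** Both went in without catching, and their heads rest on the keeper ears. They stopped at the expected home height with 8 N and 13 N of contact.

**Last checks:** the final top and scene pictures show two blocks in place, the bar under both tongues and both pin heads where predicted. The robot was clear of everything.

The tin and roller were never approached, but I did not measure their positions at the end. One tower edge came out about 3 mm off in the top picture, probably because the fit caught the tower's base. I relied instead on where the gripper closed on the two keepers, which gave a spacing of 208 mm, matching my estimate of the bore positions.

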